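# Put together the whole spices for mulled cider

## Robot

A 6-joint arm with a two-finger parallel gripper is mounted at the origin on a cart in front of the work surface, level with it; the furniture and walls round the work are solid. World frame = base frame: x ahead of the robot, y to its left, z up, the work surface at z = 0. Lengths are in m, angles in rad, forces in N, time in s.
With the tool pointing down it reaches from about 0.35 to 0.975 m from the base axis. Payload 4.9 kg.
Tool frame: the origin (TCP) lies midway between the tips of the shut fingers; the grasp point (between the pads) lies 19 mm behind it; z points along the fingers, y is the line along which they close (so a half turn about z gives the same grasp; the last joint's range is limited). The gripper opens to 85 mm and grips with 20 to 120 N. Pads are 22 mm wide; open, the fingers measure 114 mm over their backs; the gripper's body (76 mm by 85 mm) begins 54 mm behind the grasp point. The pads swing forward as they close: fully open they stand 13 mm farther back than shut.
Start: joints at [-1.243, 0.053, 1.613, -0, 1.476, -0.119], TCP at [0.27, -0.564, 0.231] pointing down, gripper open.
Joint ranges: [-3.01, 3.01], [-1.01, 2.22], [0.06, 2.58], [-1.02, 4.17], [0.09, 2.62], [-3.14, 3.14]. Speed limits (rad/s): [2.57, 2.57, 3.14, 3.14, 3.14, 3.14].

## Interface

Orientations are given as a rotation vector (axis times angle).
In Python, from station import ctrl gives the robot as it stands.
- The arm moves only by the tool step_arm, never from a script. Its argument "targets" is a list of rows, each an object with "travel": the shift along the world's x, y, z as a fraction of full scale, a list of three; "angular": the turn, a rotation vector about the world's x, y, z as a fraction of full scale, a list of three; "gripper": the opening, from 0 (shut) to 1 (fully open). In form: [{"travel": [x, y, z], "angular": [rx, ry, rz], "gripper": gripper}, ...]. A call has 1 to 10 rows; each row is the pose to reach, as a shift and turn from the pose commanded when the call began; what a row does not reach only later rows make up. Full scale, the value 1, is 0.6 m for a shift and pi/4 rad for a turn. A row lasts 1/10 s, in which the tool goes at most 50 mm and 8.59 degrees, less where a joint would pass 70% of its speed; a pose out of reach is approached as far as the arm can. A call with a number of a shift or a turn outside -1 to 1 is refused whole. A call with a gripper value outside its range is refused whole. The fingers move at their own pace and stop on an object; "squeeze" is the grip in N (left out, the last holds). Time passes only in rows, so rows that repeat a pose let the fingers close. It gives the time, the measured TCP pose, the force, the opening and the grip force at its end, in the units of the state.
- ctrl.get_obs(): the state, without advancing time (a new reading comes with each control period).
- ctrl.get_image(name): name is "side" or "top"; returns a dict with "img" (420x560x3 uint8, red, green, blue), "fx", "fy", "cx", "cy" (pixels), "rvec" (rotation vector, rad) and "tvec" (3), from world to camera coordinates, as OpenCV has them. Camera axes: x right, y down, z forward; pixel columns grow to the right and rows downward; lengths in m; the calibration is good to about 2 mm. A picture is of the moment at which its call begins. There is no depth.
- ctrl.finish_job(): hands the job in; it is judged then, once.
The state is a dict: "t": time; "q": joint angles; "dq": joint speeds; "effort": joint torques, N m; "tool_pos": TCP position; "tool_rot": TCP orientation; "contact_force": force on the tool from outside, world axes, zero at the start; "wrist_torque": the same for the moment, N m; "opening": finger opening in m; "grip_force": force on a finger pad.
Only numpy, scipy, OpenCV 4.12 (cv2) and the standard library are available. Lean on these libraries where they do the work, as an engineer would, in place of code of your own. Each camera call takes 0.05 s, during which the arm holds its last target. There are 200 camera calls.

## Task

Put together the whole spices for the cider: every cinnamon stick from the tall square tin and every nutmeg from the pocket tray in the spice box's push-to-open drawer goes into the teal beaker. The sticks lie too deep in the tin to reach, so tip them out. Leave the stock cubes in their pockets and the other things where they are, stand the tin upright again on the board or worktop, and leave the beaker standing and the drawer latched shut.

Things in the scene. Friction and masses are not known exactly. Their poses are not given: they have to be found in the camera images.
- tin: tall square tin of smooth sheet steel without a lid, 50 x 50 mm outside, 165 mm tall, walls 3 mm (mouth 44 x 44 mm), floor 4 mm thick, about 0.2 kg empty; at the start it stands upright on the worktop at the right. Origin: centre of its underside; z points to the open mouth, x and y square to its sides. Can be gripped across its flat sides (50 mm).
- tin_mouth (a point): centre of the tin's open mouth, 165 mm above its underside
- teal_cup: teal plastic beaker, round and open, 80 mm across the rim, inside about 70 mm wide at the rim and 50 mm deep, 58 mm tall, 0.12 kg, standing on the left half of the chopping board. Origin: centre of its underside; z up.
- board: chopping board of blue plastic, 200 x 300 x 10 mm, its long side to the left and right, lying fast on the worktop. Origin: centre of its underside; its top is 10 mm higher; x along its short side, y along its long side. Wall cupboards hang 0.51 m above the worktop, from about 0.6 m ahead of the robot.
- spice_box: wooden spice box, 200 mm deep (x), 200 mm wide (y), 80 mm high, fast on the worktop; one drawer whose front covers the box's face; three spice jars fixed on the rear of its top (from 135 mm behind the front, up to 190 mm above the worktop). Origin: centre of its underside; the shut drawer's outer face is at x = -100 mm in its frame and faces the robot.
- drawer (a joint): how far the drawer is out (m). 0: shut, latched. Touch latch, no handle: press the front in 6 mm to the stop (spring, 4 N) and let go: it springs out to about 0.045 and stays ajar. From there it can be drawn out by the inner side of its front, to at most 0.145, and stays where left. To relatch push the front in to the stop, 6 mm past 0, and let go: it settles at 0.
- drawer_front (a point): centre of the drawer front's outer face, 40 mm above the worktop; moves with the drawer. x of its frame points into the box. The front is a board as wide as the box, 12 mm thick, top edge 81 mm above the worktop; shut, it stands 7 mm off the box's edges, which leaves room to press it in. Behind it the drawer is open from above.
- tray (a point): middle of the pocket tray in the drawer, on the tray's top face, 20 mm above the worktop; moves with the drawer. Two rows of three square pockets, 35 mm wide, 5 mm deep (pocket floors 15 mm above the worktop): pocket centres at x = -25 and +25 mm, y = -50, 0 and +50 mm in its frame (x points into the box)
- stick_1: cinnamon stick: a double quill, 18 x 10 x 56 mm, 12 g; at the start it stands on the floor of the tin if present (two or three are there). Origin: its centre; z along its length, x across its 18 mm width, y across its 10 mm thickness.
- stick_2: cinnamon stick: a double quill, 18 x 10 x 56 mm, 12 g; at the start it stands on the floor of the tin if present (two or three are there). Origin: its centre; z along its length, x across its 18 mm width, y across its 10 mm thickness.
- stick_3: cinnamon stick: a double quill, 18 x 10 x 56 mm, 12 g; at the start it stands on the floor of the tin if present (two or three are there). Origin: its centre; z along its length, x across its 18 mm width, y across its 10 mm thickness.
- nutmeg_1: nutmeg: brown, egg-shaped, 26 mm across and 32 mm long, 12 g; at the start it lies on its side in a pocket of the tray if present (one to three are there, in any pockets). Origin: its centre; x along its length (at the start parallel to the box's x).
- nutmeg_2: nutmeg: brown, egg-shaped, 26 mm across and 32 mm long, 12 g; at the start it lies on its side in a pocket of the tray if present (one to three are there, in any pockets). Origin: its centre; x along its length (at the start parallel to the box's x).
- nutmeg_3: nutmeg: brown, egg-shaped, 26 mm across and 32 mm long, 12 g; at the start it lies on its side in a pocket of the tray if present (one to three are there, in any pockets). Origin: its centre; x along its length (at the start parallel to the box's x).
- cube_1: stock cube, silver-wrapped, 22 mm, lying in a pocket of the tray; stays there. Origin: centre of its underside.
- cube_2: stock cube, silver-wrapped, 22 mm, lying in a pocket of the tray; stays there. Origin: centre of its underside.
- cube_3: stock cube, silver-wrapped, 22 mm, lying in a pocket of the tray; stays there. Origin: centre of its underside.
- lemon: lemon, 83 x 58 x 58 mm, lying behind the board; not to be disturbed
- tomato: tomato, 62 mm, lying between the spice box and the lemon; not to be disturbed

How it is judged:
By the outcome, as a careful person would: the job done as asked, in the order asked, and still so for the second after the job is handed in, with the robot touching nothing.
Of stick_1, stick_2, stick_3 only 2 to 3 are there at a start; the rules pass over those that are not, and their reading is None.
Of nutmeg_1, nutmeg_2, nutmeg_3 only 1 to 3 are there at a start; the rules pass over those that are not, and their reading is None.
At some moment in a run one of teal_cup may be knocked a few centimetres aside while the robot is not near it.
Once in a run the grip may slacken for a moment while it holds something.
It also fails if it takes over 210 s, if anything falls off the work surface, if the arm or the gripper's body presses on something with over 40 N, if the wrist force passes 120 N, or if a joint passes its speed limit or range.

## Working session

There is one attempt and no reset: what is moved stays moved. The work goes in short steps, Python scripts to look and compute and a tool call to move; the robot and the scene stay as the last step left them, time stands still between calls to the robot, and variables do not carry over. Pictures are saved under pics/ and viewed, at most 14 in all, crops included, and the job is handed in when it is done.

Besides the shell and the picture viewer there is one more tool, called by a JSON object that holds its "api" and its "payload". step_arm: Moves the arm, as the interface text tells. Its arguments: {"type":"object","properties":{"targets":{"type":"array"},"squeeze":{"type":"number"}},"required":["targets"]}

```bash
ls; mkdir -p pics; cat > h.py <<'E'
import numpy as np, cv2
from scipy.spatial.transform import Rotation as R
from station import ctrl
def cap(name, fn=None):
    d=ctrl.get_image(name)
    if fn: cv2.imwrite('pics/'+fn, d['img'][:,:,::-1])
    return d
def ray(d,u,v):
    M=R.from_rotvec(np.ravel(d['rvec'])).as_matrix(); t=np.ravel(d['tvec'])
    o=-M.T@t; r=M.T@np.array([(u-d['cx'])/d['fx'],(v-d['cy'])/d['fy'],1.])
    return o,r/np.linalg.norm(r)
def onz(d,u,v,z):
    o,r=ray(d,u,v); return o+r*(z-o[2])/r[2]
def proj(d,p):
    M=R.from_rotvec(np.ravel(d['rvec'])).as_matrix(); c=M@np.array(p)+np.ravel(d['tvec'])
    return np.array([d['fx']*c[0]/c[2]+d['cx'],d['fy']*c[1]/c[2]+d['cy']])
E
python3 - <<'E'
from h import *
a=cap('top','top0.png'); b=cap('side','side0.png')
for d in(a,b): print(d['fx'],d['cx'],d['cy'],ray(d,280,210))
cv2.imwrite('pics/both0.png',0) if 0 else None
o=ctrl.get_obs(); print(o)
E
```

```text
pics
488.60346992420665 288.86011650703847 213.19671821636132 (array([ 0.29937253, -0.03215947,  1.35810346]), array([ 0.17053458,  0.01346988, -0.98525962]))
486.608676667789 273.8379718983326 197.3294405457461 (array([-0.36202193, -0.67603593,  0.93659356]), array([ 0.63499902,  0.44964399, -0.62816919]))
{'t': 0.1, 'q': array([-1.24298997e+00,  5.32881205e-02,  1.61417420e+00,  1.96426841e-05,
        1.47597932e+00, -1.19018261e-01]), 'dq': array([ 0.0010127 , -0.00017407, -0.0037765 , -0.00021255, -0.00084338,
        0.00022056]), 'effort': array([ 3.27638854e-04, -3.94906318e+01, -3.71361566e+01, -9.63664024e-05,
        3.87167704e-03, -5.36459751e-06]), 'tool_pos': array([ 0.26987704, -0.56310393,  0.23017718]), 'tool_rot': array([-3.06172041e+00, -6.95635515e-01,  2.71944084e-04]), 'contact_force': array([ 0.37843526, -0.17233037, -0.09658095]), 'wrist_torque': array([0.0191306 , 0.00615844, 0.02964306]), 'grip_force': 0.0, 'opening': 0.08555332156883534}
```

View pics/top0.png

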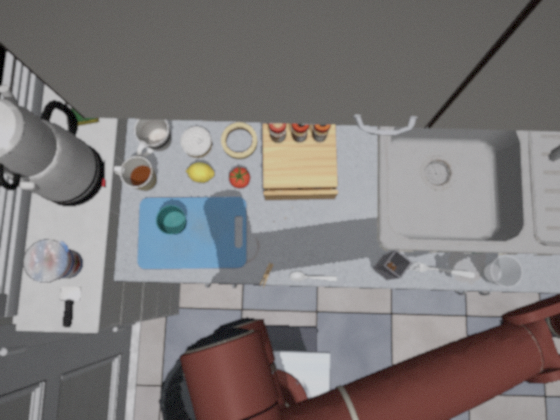

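View pics/side0.png

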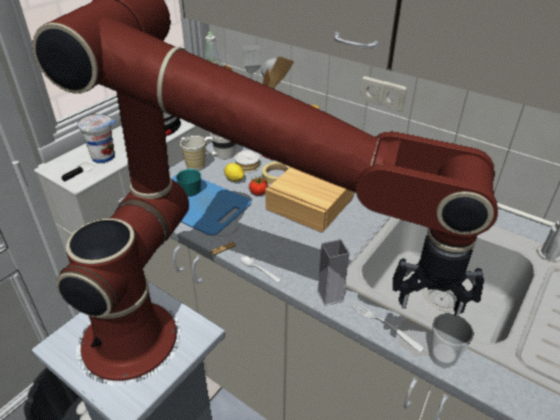

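The top view shows the tin at about (393,264), the teal cup at (172,218), the board at (192,232) and the box front at about (300,195). The side view shows the tin at about (332,272). Next I'll measure these.

```bash
python3 - <<'E'
from h import *
a=cap('top'); b=cap('side')
im=a['img']; hsv=cv2.cvtColor(im,cv2.COLOR_RGB2HSV)
def cont(m,k=1):
    cs,_=cv2.findContours(m.astype(np.uint8),cv2.RETR_EXTERNAL,cv2.CHAIN_APPROX_NONE)
    return sorted(cs,key=cv2.contourArea)[::-1][:k]
H,S,V=[hsv[:,:,i].astype(int) for i in range(3)]
# wood
m=(H>12)&(H<26)&(S>70)&(V>120); m[:100]=0;m[200:]=0;m[:,:250]=0;m[:,345:]=0
c=cont(m)[0]; r=cv2.minAreaRect(c); print('box',r); bp=cv2.boxPoints(r)
for p in bp: print(p,onz(a,*p,.08))
m=(H>98)&(H<112)&(S>120); c=cont(m)[0]; r=cv2.minAreaRect(c); print('board',r,onz(a,*r[0],.01))
for p in cv2.boxPoints(r): print(p,onz(a,*p,.01))
m=(H>80)&(H<97)&(S>100);m[250:]=0;m[:,:120]=0;m[:,260:]=0
c=cont(m)[0]; (u,v),rad=cv2.minEnclosingCircle(c); print('cup',u,v,rad,onz(a,u,v,.058),cv2.boundingRect(c))
crop=np.hstack([cv2.resize(im[235:295,365:425],(400,400),interpolation=cv2.INTER_CUBIC),cv2.resize(b['img'][230:310,300:360],(300,400),interpolation=cv2.INTER_CUBIC)])
cv2.imwrite('pics/tin.png',crop[:,:,::-1])
E
```

```text
box ((299.0, 149.5), (72.0, 53.0), 0.0)
[263. 176.] [0.61190472 0.03367689 0.08      ]
[263. 123.] [0.76064739 0.0389392  0.08      ]
[335. 123.] [ 0.7665703  -0.15806981  0.08      ]
[335. 176.] [ 0.61750842 -0.15972857  0.08      ]
board ((3.0, 52.0), (0.0, 0.0), 0.0) [0.9813389  0.81498051 0.01      ]
[ 3. 52.] [0.98133885 0.81498046 0.01      ]
[ 3. 52.] [0.98133885 0.81498046 0.01      ]
[ 3. 52.] [0.98133885 0.81498046 0.01      ]
[ 3. 52.] [0.98133885 0.81498046 0.01      ]
cup 170.948974609375 219.67857360839844 14.964476585388184 [0.48975123 0.27754592 0.058     ] (156, 205, 30, 29)
```

View pics/tin.png

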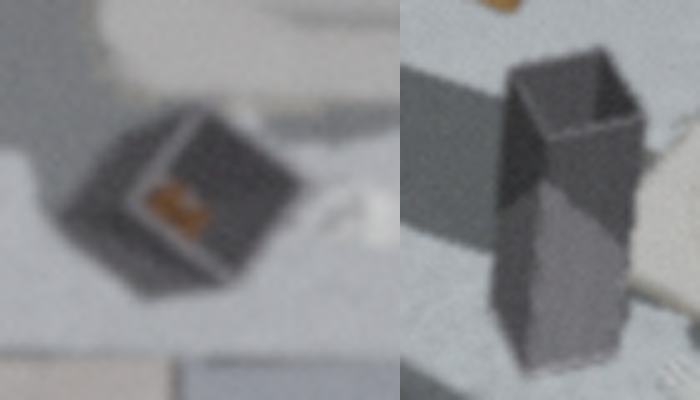

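The crop shows the tin mouth in the top view with corners at crop points (200,107), (302,185), (228,285) and (128,203), rotated about 38°. Sticks are visible at the bottom left inside. The side view shows the mouth corners too.

```bash
python3 - <<'E'
from h import *
a=cap('top'); b=cap('side')
T=np.array([[200,107],[302,185],[228,285],[128,203]])/6.667+[365,235]-.43
S=np.array([[510,70],[603,48],[643,115],[550,135]])/5.-[80,0]+[300,230]-.4
for d,P in((a,T),(b,S)):
    W=np.array([onz(d,*p,.165) for p in P]); print(W.round(4).tolist(),W.mean(0)); 
    e=np.roll(W,-1,0)-W; print(np.degrees(np.arctan2(e[:,1],e[:,0]))%90, np.linalg.norm(e,axis=1))
im=a['img']; hsv=cv2.cvtColor(im,cv2.COLOR_RGB2HSV); print(hsv[240,160],hsv[260,220])
m=((hsv[:,:,0]>100)&(hsv[:,:,0]<116)&(hsv[:,:,1]>130)).astype(np.uint8); m[:190]=0; m[280:]=0; m[:,:125]=0;m[:,260:]=0
r=cv2.minAreaRect(cv2.findNonZero(m)); print('board',r,onz(a,*r[0],.01))
for p in cv2.boxPoints(r): print(p,onz(a,*p,.01))
c1=cv2.resize(im[110:210,250:350],(500,500),interpolation=cv2.INTER_CUBIC)
cv2.imwrite('pics/box.png',np.hstack([c1,cv2.resize(b['img'][160:235,255:360],(300,500)) if 0 else cv2.resize(b['img'][160:235,250:360],(300,205))[np.minimum(np.arange(500),204)]])[:,:,::-1])
E
```

```text
[[0.4129, -0.2993, 0.165], [0.3853, -0.3365, 0.165], [0.3482, -0.309, 0.165], [0.377, -0.2726, 0.165]] [ 0.3808646 -0.3043435  0.165    ]
[53.41545165 53.41894688 51.61060337 53.36331237] [0.04625862 0.04616631 0.0463251  0.0447073 ]
[[0.3741, -0.2739, 0.165], [0.4127, -0.3012, 0.165], [0.3843, -0.3385, 0.165], [0.3482, -0.3111, 0.165]] [ 0.3798383  -0.30617392  0.165     ]
[54.82210595 52.66460075 52.73496485 55.11829946] [0.04726509 0.04695285 0.04529349 0.0452706 ]
[103 100 189] [104 114 132]Traceback (most recent call last):
  File "<stdin>", line 10, in <module>
cv2.error: OpenCV(4.12.0) /io/opencv/modules/imgproc/src/convhull.cpp:143: error: (-215:Assertion failed) total >= 0 && (depth == CV_32F || depth == CV_32S) in function 'convexHull'
```

```bash
python3 - <<'E'
from h import *
a=cap('top'); b=cap('side')
im=a['img']; hsv=cv2.cvtColor(im,cv2.COLOR_RGB2HSV)
m=((hsv[:,:,0]>98)&(hsv[:,:,0]<116)&(hsv[:,:,1]>75)).astype(np.uint8); m[:190]=0; m[280:]=0; m[:,:125]=0;m[:,260:]=0
m=cv2.morphologyEx(m,cv2.MORPH_OPEN,np.ones((5,5)))
r=cv2.minAreaRect(cv2.findNonZero(m)); print('board',r,onz(a,*r[0],.01))
for p in cv2.boxPoints(r): print(p,onz(a,*p,.01))
c1=cv2.resize(im[110:210,250:350],(500,500),interpolation=cv2.INTER_CUBIC)
c2=cv2.resize(b['img'][160:235,260:360],(300,225),interpolation=cv2.INTER_CUBIC)
c2=np.vstack([c2,np.zeros((275,300,3),np.uint8)])
cv2.imwrite('pics/box.png',np.hstack([c1,c2])[:,:,::-1])
E
```

```text
board ((191.5, 232.0), (70.0, 107.0), 90.0) [0.46385115 0.22982618 0.01      ]
[138. 197.] [0.55843413 0.3854067  0.01      ]
[245. 197.] [0.5669921  0.08568291 0.01      ]
[245. 267.] [0.37129155 0.07757388 0.01      ]
[138. 267.] [0.36333149 0.37030607 0.01      ]
```

View pics/box.png

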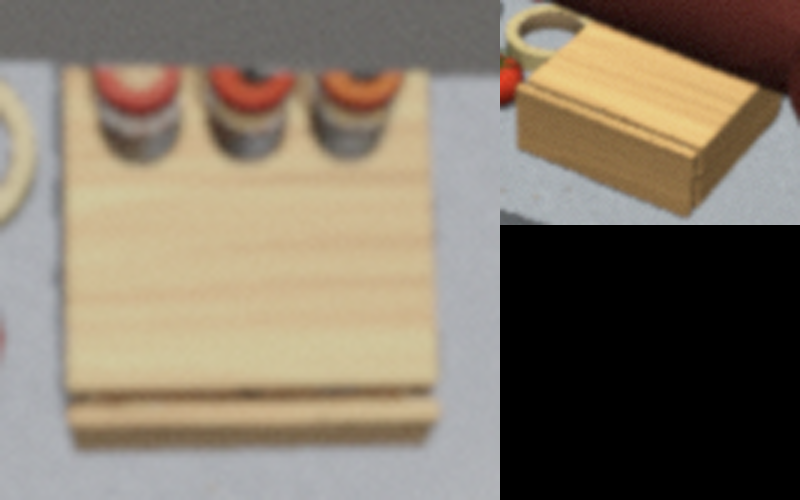

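The crop shows the drawer front with its outer top edge from (70,426) to (438,420) and its lower edge from (78,447) to (430,443). I'll convert those, then start turning the tool sideways to grip the tin.

```bash
python3 - <<'E'
from h import *
a=cap('top')
for (u,v),z in [((70,426),.081),((438,420),.081),((78,447),0),((430,443),0),((68,390),.08),((438,386),.08)]:
    print(onz(a,250+u/5-.4,110+v/5-.4,z).round(4))
E
```

```text
[0.5603 0.0302 0.081 ]
[ 0.5692 -0.166   0.081 ]
[0.5648 0.0292 0.    ]
[ 0.5728 -0.1701 -0.    ]
[0.5801 0.032  0.08  ]
[ 0.588 -0.166  0.08 ]
```

{"api": "step_arm", "payload": {"targets": [{"travel": [0.02,0.15,0],"angular": [0,0,0.615],"gripper": 1},{"travel": [0.02,0.15,0],"angular": [0,0,0.615],"gripper": 1},{"travel": [0.02,0.15,0],"angular": [0,0,0.615],"gripper": 1},{"travel": [0.02,0.15,0],"angular": [0,0,0.615],"gripper": 1},{"travel": [0.02,0.15,0],"angular": [0,0,0.615],"gripper": 1}]}}

```text
t: 0.95
tool_pos: [0.2822, -0.4733, 0.2315]
tool_rot: [2.808, 1.409, -0.0]
contact_force: [-0.1, 0.2, 0.3]
opening: 0.0853
grip_force: 0.0
```

{"api": "step_arm", "payload": {"targets": [{"travel": [0,0,0],"angular": [0.8,-0.6,0],"gripper": 1},{"travel": [0,0,0],"angular": [0.8,-0.6,0],"gripper": 1},{"travel": [0,0,0],"angular": [0.8,-0.6,0],"gripper": 1},{"travel": [0,0,0],"angular": [0.8,-0.6,0],"gripper": 1},{"travel": [0,0,0],"angular": [0.8,-0.6,0],"gripper": 1},{"travel": [0,0,0],"angular": [0.8,-0.6,0],"gripper": 1},{"travel": [0,0,0],"angular": [0.8,-0.6,0],"gripper": 1}]}}

```text
t: 1.65
tool_pos: [0.2814, -0.4739, 0.2297]
tool_rot: [-2.346, -1.172, -0.972]
contact_force: [0.4, 0.3, 0.8]
opening: 0.0856
grip_force: 0.0
```

```bash
python3 - <<'E'
from h import *
o=ctrl.get_obs(); print(o['t'],o['q'].round(3),o['tool_pos'],R.from_rotvec(o['tool_rot']).as_matrix().round(3))
E
```

```text
1.65 [-1.433  0.179  1.619  0.556  1.908 -0.756] [ 0.28138055 -0.47390019  0.22971244] [[ 0.425  0.8    0.424]
 [ 0.565 -0.6    0.566]
 [ 0.707 -0.001 -0.707]]
```

{"api": "step_arm", "payload": {"targets": [{"travel": [0,0,0],"angular": [0.8,-0.6,0],"gripper": 1},{"travel": [0,0,0],"angular": [0.8,-0.6,0],"gripper": 1},{"travel": [0,0,0],"angular": [0.8,-0.6,0],"gripper": 1},{"travel": [0,0,0],"angular": [0.8,-0.6,0],"gripper": 1},{"travel": [0,0,0],"angular": [0.8,-0.6,0],"gripper": 1},{"travel": [0,0,0],"angular": [0.8,-0.6,0],"gripper": 1},{"travel": [0,0,0],"angular": [0.8,-0.6,0],"gripper": 1}]}}

```text
t: 2.35
tool_pos: [0.2828, -0.4728, 0.2306]
tool_rot: [-1.665, -0.835, -1.664]
contact_force: [0.1, 0.1, -0.6]
opening: 0.0852
grip_force: 0.0
```

```bash
python3 - <<'E'
from h import *
o=ctrl.get_obs(); print(o['t'],o['q'].round(3),o['tool_pos'],R.from_rotvec(o['tool_rot']).as_matrix().round(3))
E
```

```text
2.35 [-1.512  0.523  1.548  1.053  2.305 -0.705] [ 0.28281338 -0.4728095   0.23063   ] [[ 0.     0.801  0.599]
 [ 0.001 -0.599  0.801]
 [ 1.     0.001 -0.001]]
```

```bash
cat > kin.py <<'E'
import numpy as np
from scipy.spatial.transform import Rotation as R
from scipy.optimize import least_squares
Y=lambda a:R.from_euler('y',a).as_matrix(); Z=lambda a:R.from_euler('z',a).as_matrix(); e=np.array([0,0,1.])
def fk(q,p):
    h,L1,L2,L3,off,r0,e2=p
    A=Z(q[0]);B=A@Y(q[1]);C=B@Y(q[2]);D=C@Z(q[3])@Y(q[4]);
    return A@np.array([r0,off,h])+B@(L1*e)+C@(np.array([e2,0,L2]))+D@(L3*e), D@Z(q[5])
lo=np.array([-3.01,-1.01,.06,-1.02,.09,-3.14]);hi=np.array([3.01,2.22,2.58,4.17,2.62,3.14])
E
python3 - <<'E'
from kin import *
from station import ctrl
o=ctrl.get_obs()
D=[([-1.24298997e+00,  5.32881205e-02,  1.61417420e+00,0,1.47597932e+00, -1.19018261e-01],[ 0.26987704, -0.56310393,  0.23017718],[-3.06172,-.695635,0]),
([-1.433,0.179,1.619,0.556,1.908,-0.756],[0.28138,-0.4739,0.22971],[-2.346,-1.172,-0.972]),(o['q'],o['tool_pos'],o['tool_rot'])]
for q,p,r in D: print((fk(np.array(q),[0]*7)[1]).T@R.from_rotvec(r).as_matrix().round(3))
f=lambda p: np.concatenate([fk(np.array(q),p)[0]-x for q,x,_ in D]+[0.02*(np.array(p)-[.2,.45,.45,.25,0,0,0])*[1,1,1,1,1,1,1]])
s=least_squares(f,[.2,.45,.45,.25,0,0,0]); print(s.x.round(4),f(s.x)[:9].round(4))
E
```

```text
[[-1.70226881e-04 -1.00011597e+00 -3.22612749e-05]
 [ 1.00011395e+00 -1.70263144e-04  6.44663876e-04]
 [ 2.19256777e-04  1.63844453e-04  1.00000179e+00]]
[[ 4.47643618e-05 -1.00000042e+00 -1.11703162e-04]
 [ 1.00055681e+00  3.36523989e-04 -8.36579002e-04]
 [ 2.71052487e-04  1.95580248e-04  9.99990144e-01]]
[[-1.91303726e-04 -1.00020146e+00 -3.77011523e-05]
 [ 1.00000040e+00  2.09641890e-04  2.07877796e-04]
 [-4.06803138e-04 -3.87445220e-05  1.00020146e+00]]
[ 0.2324  0.3987  0.6093  0.2798  0.0742 -0.0015  0.062 ] [-0.0002  0.0004  0.     -0.0001 -0.0004 -0.0003  0.0001 -0.      0.0002]
```

{"api": "step_arm", "payload": {"targets": [{"travel": [0.062,0.147,-0.1],"angular": [0,0,0],"gripper": 1},{"travel": [0.062,0.147,-0.1],"angular": [0,0,0],"gripper": 1},{"travel": [0.062,0.147,-0.1],"angular": [0,0,0],"gripper": 1},{"travel": [0.062,0.147,-0.1],"angular": [0,0,0],"gripper": 1},{"travel": [0.062,0.147,-0.1],"angular": [0,0,0],"gripper": 1}]}}

```text
t: 2.85
tool_pos: [0.3195, -0.3868, 0.1733]
tool_rot: [-1.668, -0.841, -1.666]
contact_force: [-0.3, -0.4, 0.1]
opening: 0.0854
grip_force: 0.0
```

```bash
cat >> kin.py <<'E'
import json,os
def log():
    from station import ctrl
    o=ctrl.get_obs(); open('log.jsonl','a').write(json.dumps([list(map(float,o[k])) for k in('q','tool_pos','tool_rot')])+'\n'); return o
def fit():
    D=[json.loads(l) for l in open('log.jsonl')]; x0=np.array([.2324,.3987,.6093,.2798,.0742,0,0])
    f=lambda p: np.concatenate([fk(np.array(q),p)[0]-x for q,x,_ in D]+[0.003*(p-x0)])
    return least_squares(f,x0).x
def ik(pos,Rm,q0,p):
    def f(q):
        x,r=fk(q,p); r=r@Z(np.pi/2)*1.0
        r=fk(q,p)[1]@Z(-np.pi/2) if 0 else r
        return np.r_[(x-pos)*5,R.from_matrix(r.T@Rm).as_rotvec(),0.002*(q-q0)]
    s=least_squares(f,np.clip(q0,lo+1e-3,hi-1e-3),bounds=(lo,hi)); return s.x,np.abs(s.fun[:6]).max()
E
cat > log.jsonl <<'E'
[[-1.24298997, 0.0532881205, 1.61417420,0,1.47597932, -0.119018261],[ 0.26987704, -0.56310393,  0.23017718],[-3.06172,-0.695635,0]]
[[-1.433,0.179,1.619,0.556,1.908,-0.756],[0.28138,-0.4739,0.22971],[-2.346,-1.172,-0.972]]
[[-1.512,0.523,1.548,1.053,2.305,-0.705],[0.28281,-0.47281,0.23063],[-1.665,-0.835,-1.664]]
E
python3 - <<'E'
from kin import *
o=log(); p=fit(); print(p.round(4),o['q'].round(3),o['tool_pos'])
for q,x,r in map(json.loads,open('log.jsonl')): print(np.round(fk(np.array(q),p)[0]-x,4))
az=lambda d:np.array([np.cos(np.radians(d)),np.sin(np.radians(d)),0])
def RM(a,roll): # tool z at azimuth a horizontal, x up then rolled
    z=az(a);x=np.array([0,0,1.]);return R.from_rotvec(z*np.radians(roll)).as_matrix()@np.c_[x,np.cross(z,x),z]
q=o['q'];d=az(53.2);tin=np.array([.380,-.305,.095])
for name,pos in(('pre',tin-.1*d),('grasp',tin+.021*d),('lift',tin+.021*d+[0,0,.15])):
    q,err=ik(pos,RM(53.2,0),q,p); print(name,q.round(2),round(err,4))
cup=np.array([.49,.277,.14])
ql=q
for a in(60,75,90,105,120):
  q=ql
  for roll in(0,45,90,120,145): q,err=ik(cup,RM(a,roll),q,p); print(a,roll,q.round(2),round(err,4))
  q=ql
  for roll in(0,-45,-90,-120,-145): q,err=ik(cup,RM(a,roll),q,p); print(a,roll,q.round(2),round(err,4))
E
```

```text
[ 2.381e-01  4.259e-01  6.101e-01  2.795e-01  7.430e-02 -2.000e-04
  9.530e-02] [-1.445  0.474  1.741  1.011  2.18  -0.833] [ 0.3195391  -0.38684244  0.17330605]
[0.     0.     0.0001]
[-0.0001  0.     -0.0001]
[ 0. -0.  0.]
[ 0.0001  0.     -0.    ]
pre [-1.44  0.62  1.71  0.95  2.12 -0.94] 0.0
grasp [-1.29  0.52  1.88  1.06  1.99 -0.94] 0.0
lift [-1.29  0.22  1.92  1.18  2.1  -0.68] 0.0
60 0 [-0.11  0.04  2.39  1.89  1.31 -0.9 ] 0.0
60 45 [-0.11  0.04  2.39  1.89  1.31 -0.11] 0.0
60 90 [-0.11  0.04  2.39  1.89  1.31  0.67] 0.0
60 120 [-0.11  0.04  2.39  1.89  1.31  1.19] 0.0
60 145 [-0.11  0.04  2.39  1.89  1.31  1.63] 0.0
60 0 [-0.11  0.04  2.39  1.89  1.31 -0.9 ] 0.0
60 -45 [-0.11  0.04  2.39  1.89  1.31 -1.69] 0.0
60 -90 [-0.11  0.04  2.39  1.89  1.31 -2.47] 0.0
60 -120 [-0.11  0.04  2.39  1.89  1.31 -2.99] 0.0
60 -145 [-0.12 -0.12  2.41  1.73  1.19 -3.14] 0.1106
75 0 [-0.16  0.18  2.23  1.65  1.5  -0.84] 0.0
75 45 [-0.16  0.18  2.23  1.65  1.5  -0.06] 0.0
75 90 [-0.16  0.18  2.23  1.65  1.5   0.73] 0.0
75 120 [-0.16  0.18  2.23  1.65  1.5   1.25] 0.0
75 145 [-0.16  0.18  2.23  
[... 1056 characters left out ...]
 -45 [-0.12  0.43  1.89  1.3   1.85 -1.57] 0.0
105 -90 [-0.12  0.43  1.89  1.3   1.85 -2.36] 0.0
105 -120 [-0.12  0.43  1.89  1.3   1.85 -2.88] 0.0
105 -145 [-0.11  0.39  1.89  1.28  1.83 -3.14] 0.1468
120 0 [-0.06  0.54  1.73  1.17  2.01 -0.79] 0.0
120 45 [-0.06  0.54  1.73  1.17  2.01  0.  ] 0.0
120 90 [-0.06  0.54  1.73  1.17  2.01  0.79] 0.0
120 120 [-0.06  0.54  1.73  1.17  2.01  1.31] 0.0
120 145 [-0.06  0.54  1.73  1.17  2.01  1.75] 0.0
120 0 [-0.06  0.54  1.73  1.17  2.01 -0.79] 0.0
120 -45 [-0.06  0.54  1.73  1.17  2.01 -1.57] 0.0
120 -90 [-0.06  0.54  1.73  1.17  2.01 -2.36] 0.0
120 -120 [-0.06  0.54  1.73  1.17  2.01 -2.88] 0.0
120 -145 [-0.06  0.52  1.72  1.18  2.   -3.14] 0.1541
```

{"api": "step_arm", "payload": {"targets": [{"travel": [0,0,-0.127],"angular": [0,0,0],"gripper": 1},{"travel": [0,0,-0.127],"angular": [0,0,0],"gripper": 1},{"travel": [0,0,-0.127],"angular": [0,0,0],"gripper": 1},{"travel": [0.03,0.041,-0.127],"angular": [0,0,0],"gripper": 1},{"travel": [0.06,0.082,-0.127],"angular": [0,0,0],"gripper": 1},{"travel": [0.09,0.122,-0.127],"angular": [0,0,0],"gripper": 1},{"travel": [0.121,0.163,-0.127],"angular": [0,0,0],"gripper": 1},{"travel": [0.121,0.163,-0.127],"angular": [0,0,0],"gripper": 1},{"travel": [0.121,0.163,-0.127],"angular": [0,0,0],"gripper": 1}]}}

```text
t: 3.75
tool_pos: [0.3923, -0.2892, 0.0971]
tool_rot: [-1.666, -0.84, -1.668]
contact_force: [0.0, -0.4, 0.3]
opening: 0.0853
grip_force: 0.0
```

{"api": "step_arm", "payload": {"targets": [{"travel": [0,0,0],"angular": [0,0,0],"gripper": 0.3},{"travel": [0,0,0],"angular": [0,0,0],"gripper": 0.3},{"travel": [0,0,0],"angular": [0,0,0],"gripper": 0.3},{"travel": [0,0,0],"angular": [0,0,0],"gripper": 0.3},{"travel": [0,0,0],"angular": [0,0,0],"gripper": 0.3},{"travel": [0,0,0],"angular": [0,0,0],"gripper": 0.3},{"travel": [0,0,0],"angular": [0,0,0],"gripper": 0.3},{"travel": [0,0,0],"angular": [0,0,0],"gripper": 0.3}], "squeeze": 80}}

```text
t: 4.55
tool_pos: [0.3919, -0.288, 0.0955]
tool_rot: [-1.665, -0.836, -1.668]
contact_force: [-1.0, -3.6, 4.5]
opening: 0.0492
grip_force: 81.6
```

```bash
python3 - <<'E'
from h import *
from kin import log
a=cap('top'); b=cap('side'); o=log(); print(o['t'],o['tool_pos'],o['opening'],o['grip_force'],o['contact_force'])
im=a['img']; c1=cv2.resize(im[215:315,330:450],(480,400),interpolation=cv2.INTER_CUBIC)
c2=cv2.resize(b['img'][200:340,280:380],(286,400),interpolation=cv2.INTER_CUBIC)
cv2.imwrite('pics/grip.png',np.hstack([c1,c2])[:,:,::-1])
E
```

```text
4.65 [ 0.39193248 -0.2879475   0.09551098] 0.04931441408849781 81.7772912979126 [-1.10752959 -3.33954945  4.3811705 ]
```

View pics/grip.png

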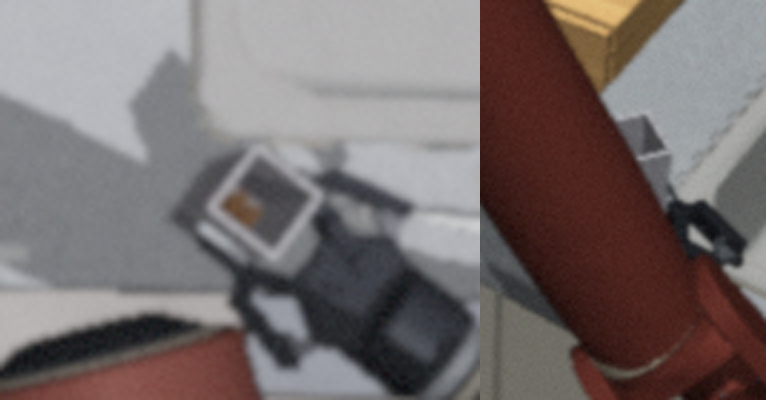

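The view shows the tin gripped squarely, with the mouth centred at about (396,265) in the full frame and the sticks inside. Now I'll lift it and plan the pour.

{"api": "step_arm", "payload": {"targets": [{"travel": [0,0,0.07],"angular": [0,0,0],"gripper": 0.3},{"travel": [0,0,0.14],"angular": [0,0,0],"gripper": 0.3},{"travel": [0,0,0.21],"angular": [0,0,0],"gripper": 0.3},{"travel": [0,0,0.28],"angular": [0,0,0],"gripper": 0.3},{"travel": [0,0,0.28],"angular": [0,0,0],"gripper": 0.3}]}}

```text
t: 5.15
tool_pos: [0.3924, -0.2885, 0.2667]
tool_rot: [-1.67, -0.845, -1.667]
contact_force: [-0.2, -0.4, -2.6]
opening: 0.0496
grip_force: 82.5
```

```bash
cat >> kin.py <<'E'
az=lambda d:np.array([np.cos(np.radians(d)),np.sin(np.radians(d)),0])
def RM(a,roll):
    z=az(a);x=np.array([0,0,1.]);return R.from_rotvec(z*np.radians(roll)).as_matrix()@np.c_[x,np.cross(z,x),z]
def pour(E,a,th,g=.0695):
    d=az(a);Zz=np.array([0,0,1.]);e1=np.cross(d,Zz);s,c=np.sin(np.radians(th)),np.cos(np.radians(th))
    return E+.0207*d-g*(e1*s+Zz*c)-.025*(e1*c-Zz*s)
E
python3 - <<'E'
from h import *
from kin import *
o=log(); print(o['tool_pos'],o['opening'],o['grip_force'],o['contact_force']); p=fit()
a=cap('top'); hsv=cv2.cvtColor(a['img'],cv2.COLOR_RGB2HSV);H,S=hsv[:,:,0],hsv[:,:,1]
m=((H>80)&(H<97)&(S>100)).astype(np.uint8);m[250:]=0;m[:190]=0;m[:,:130]=0;m[:,260:]=0
x=cv2.boundingRect(m);print(x); cup=onz(a,x[0]+x[2]/2-.5,x[1]+x[3]/2-.5,.058+.01);print('cup',cup)
q=o['q']
for pos,az_ in (([.45,-.15,.27],53.2),([.47,.0,.27],68),([.46,.14,.25],83.2)):
    q,err=ik(np.array(pos),RM(az_,0),q,p); print(pos,q.round(2),round(err,4))
for th in(0,45,85,100,120,140,150):
    P=pour(cup+np.array([-.015,0,.006]),83.2,th); q,err=ik(P,RM(83.2,th),q,p); print(th,P.round(4),q.round(2),round(err,4))
E
```

```text
[ 0.39236765 -0.28850291  0.26665867] 0.04962125836015264 82.4686074256897 [-0.17513357 -0.40141031 -2.59595354]
(156, 206, 30, 28)
cup [0.48873406 0.27638906 0.068     ]
[0.45, -0.15, 0.27] [-1.08 -0.03  2.14  1.33  1.95 -0.58] 0.0
[0.47, 0.0, 0.27] [-0.78 -0.08  2.19  1.36  1.91 -0.57] 0.0
[0.46, 0.14, 0.25] [-0.48 -0.04  2.19  1.37  1.87 -0.61] 0.0
0 [0.4514 0.2999 0.0045] [-0.12  0.58  2.11  1.57  1.57 -1.12] 0.0
45 [0.4098 0.3049 0.0425] [-0.13  0.42  2.24  1.56  1.57 -0.3 ] 0.0
85 [0.4053 0.3054 0.0928] [-0.13  0.24  2.3   1.57  1.57  0.51] 0.0
100 [0.4125 0.3045 0.1107] [-0.13  0.2   2.3   1.57  1.57  0.82] 0.0
120 [0.4288 0.3026 0.1304] [-0.13  0.16  2.28  1.57  1.57  1.22] 0.0
140 [0.4508 0.3    0.1433] [-0.12  0.17  2.23  1.57  1.57  1.61] 0.0
150 [0.4632 0.2985 0.1467] [-0.12  0.18  2.21  1.57  1.57  1.8 ] 0.0
```

{"api": "step_arm", "payload": {"targets": [{"travel": [0.03,0.07,0],"angular": [0,0,0.06],"gripper": 0.3},{"travel": [0.06,0.14,0],"angular": [0,0,0.13],"gripper": 0.3},{"travel": [0.09,0.21,0],"angular": [0,0,0.2],"gripper": 0.3},{"travel": [0.11,0.28,0],"angular": [0,0,0.27],"gripper": 0.3},{"travel": [0.12,0.35,0],"angular": [0,0,0.34],"gripper": 0.3},{"travel": [0.12,0.42,0],"angular": [0,0,0.42],"gripper": 0.3},{"travel": [0.12,0.49,0],"angular": [0,0,0.5],"gripper": 0.3},{"travel": [0.12,0.56,0],"angular": [0,0,0.58],"gripper": 0.3},{"travel": [0.12,0.64,0],"angular": [0,0,0.667],"gripper": 0.3},{"travel": [0.12,0.7,0],"angular": [0,0,0.667],"gripper": 0.3}]}}

```text
t: 6.2
tool_pos: [0.4631, 0.1351, 0.2601]
tool_rot: [-1.297, -1.15, -1.292]
contact_force: [1.3, -0.2, -2.6]
opening: 0.0495
grip_force: 84.2
```

```bash
python3 - <<'E'
from h import *
from kin import *
o=log(); print(o['q'].round(2),o['tool_pos'],o['opening'],o['grip_force'],o['contact_force'])
a=cap('top'); b=cap('side'); cv2.imwrite('pics/carry.png',np.hstack([a['img'][100:320,100:400],b['img'][90:310,100:400]])[:,:,::-1])
E
```

```text
[-0.48 -0.05  2.17  1.37  1.88 -0.59] [0.46311243 0.13505668 0.26014805] 0.04945249063821621 84.247727394104 [ 1.31833991 -0.17494638 -2.64605851]
```

View pics/carry.png

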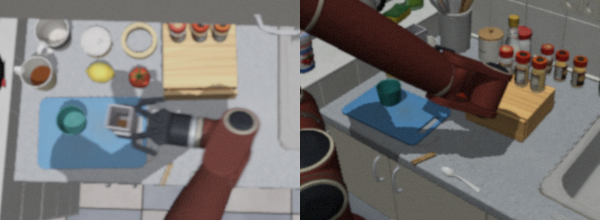

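The carry view shows the tin held near crop (120,122), upright, with the cup clear at about (172,220) full-frame. Next I'll roll the tin to 80°.

{"api": "step_arm", "payload": {"targets": [{"travel": [-0.04,0.05,0],"angular": [0.02,0.17,0],"gripper": 0.3},{"travel": [-0.088,0.1,0],"angular": [0.04,0.34,0],"gripper": 0.3},{"travel": [-0.088,0.16,0],"angular": [0.061,0.51,0],"gripper": 0.3},{"travel": [-0.088,0.22,0],"angular": [0.082,0.69,0],"gripper": 0.3},{"travel": [-0.088,0.283,0],"angular": [0.105,0.883,0],"gripper": 0.3},{"travel": [-0.088,0.283,0],"angular": [0.105,0.883,0],"gripper": 0.3}]}}

```text
t: 6.9
tool_pos: [0.408, 0.305, 0.2599]
tool_rot: [-1.513, -0.599, -0.764]
contact_force: [-0.3, -0.2, -3.8]
opening: 0.0495
grip_force: 86.2
```

{"api": "step_arm", "payload": {"targets": [{"travel": [0,0,-0.02],"angular": [0.02,0.17,0],"gripper": 0.3},{"travel": [0,0,-0.04],"angular": [0.04,0.34,0],"gripper": 0.3},{"travel": [0,0,-0.06],"angular": [0.061,0.51,0],"gripper": 0.3},{"travel": [0,0,-0.08],"angular": [0.082,0.69,0],"gripper": 0.3},{"travel": [0,0,-0.1],"angular": [0.105,0.883,0],"gripper": 0.3},{"travel": [0,0,-0.1],"angular": [0.105,0.883,0],"gripper": 0.3}]}}

```text
t: 7.5
tool_pos: [0.4099, 0.3016, 0.1995]
tool_rot: [-1.578, -0.04, -0.227]
contact_force: [-1.0, -0.8, -1.9]
opening: 0.049
grip_force: 86.1
```

```bash
python3 - <<'E'
from h import *
from kin import *
o=log(); Rm=R.from_rotvec(o['tool_rot']).as_matrix(); print(o['q'].round(2),o['tool_pos'],Rm.round(3).tolist(),o['opening'],o['grip_force'],o['contact_force'])
a=cap('top'); b=cap('side'); c=a['img'][170:290,110:260]
hsv=cv2.cvtColor(a['img'],cv2.COLOR_RGB2HSV);H,S=hsv[:,:,0],hsv[:,:,1]
m=((H>80)&(H<97)&(S>100)).astype(np.uint8);m[250:]=0;m[:190]=0;m[:,:130]=0;m[:,260:]=0
x=cv2.boundingRect(m);print(x);
cv2.imwrite('pics/pre.png',np.hstack([cv2.resize(c,(450,360)),cv2.resize(b['img'][120:260,130:270],(350,350))[np.minimum(np.arange(360),349)]])[:,:,::-1])
E
```

```text
[-0.13 -0.09  2.35  1.56  1.58  0.71] [0.40988017 0.30162018 0.19952837] [[0.979, 0.168, 0.119], [-0.117, -0.024, 0.993], [0.169, -0.986, -0.004]] 0.049020354087190694 86.08293771743774 [-0.96154516 -0.78990015 -1.89539761]
(159, 206, 27, 28)
```

View pics/pre.png

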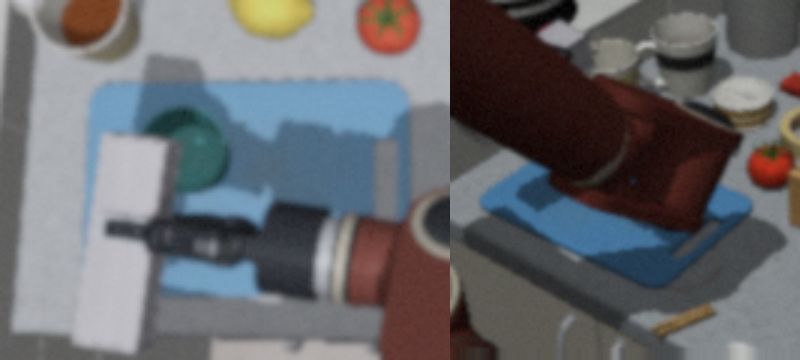

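The pre-pour view shows the tin level, with its apparent leftward shift explained by height, and the cup in place at bbox (159,206). Next come the descent and the pour.

{"api": "step_arm", "payload": {"targets": [{"travel": [-0.008,0.003,-0.07],"angular": [0,0,0],"gripper": 0.3},{"travel": [-0.008,0.003,-0.129],"angular": [0,0,0],"gripper": 0.3},{"travel": [-0.008,0.003,-0.129],"angular": [0,0,0],"gripper": 0.3},{"travel": [-0.008,0.003,-0.129],"angular": [0,0,0],"gripper": 0.3}]}}

```text
t: 8.0
tool_pos: [0.4066, 0.3038, 0.1262]
tool_rot: [-1.575, -0.045, -0.232]
contact_force: [0.4, 0.1, -0.6]
opening: 0.049
grip_force: 86.2
```

{"api": "step_arm", "payload": {"targets": [{"travel": [0.002,0,0],"angular": [0.022,0.189,0],"gripper": 0.3},{"travel": [0.01,0,0],"angular": [0.044,0.372,0],"gripper": 0.3},{"travel": [0.019,0,0],"angular": [0.067,0.561,0],"gripper": 0.3},{"travel": [0.031,0,0.006],"angular": [0.089,0.75,0],"gripper": 0.3},{"travel": [0.044,-0.002,0.017],"angular": [0.111,0.933,0],"gripper": 0.3},{"travel": [0.048,-0.003,0.02],"angular": [0.118,0.993,0],"gripper": 0.3}]}}

```text
t: 8.6
tool_pos: [0.4375, 0.3018, 0.1423]
tool_rot: [-1.481, 0.558, 0.38]
contact_force: [0.9, 0.5, -2.7]
opening: 0.0493
grip_force: 85.9
```

{"api": "step_arm", "payload": {"targets": [{"travel": [0.015,-0.002,0.008],"angular": [0.022,0.189,0],"gripper": 0.3},{"travel": [0.031,-0.004,0.016],"angular": [0.044,0.372,0],"gripper": 0.3},{"travel": [0.049,-0.006,0.021],"angular": [0.066,0.552,0],"gripper": 0.3},{"travel": [0.049,-0.006,0.021],"angular": [0.066,0.552,0],"gripper": 0.3},{"travel": [0.049,-0.006,0.021],"angular": [0.066,0.552,0],"gripper": 0.3},{"travel": [0.049,-0.006,0.021],"angular": [0.066,0.552,0],"gripper": 0.3},{"travel": [0.049,-0.006,0.021],"angular": [0.066,0.552,0],"gripper": 0.3},{"travel": [0.049,-0.006,0.021],"angular": [0.066,0.552,0],"gripper": 0.3}]}}

```text
t: 9.4
tool_pos: [0.464, 0.2987, 0.1502]
tool_rot: [-1.352, 0.888, 0.724]
contact_force: [0.4, -0.3, -1.0]
opening: 0.0489
grip_force: 84.9
```

```bash
python3 - <<'E'
from h import *
from kin import *
o=log(); Rm=R.from_rotvec(o['tool_rot']).as_matrix(); print(o['q'].round(2),o['tool_pos'],Rm[:,0].round(3).tolist(),o['opening'],o['grip_force'],o['contact_force'])
a=cap('top'); c=a['img'][170:290,110:260]
cv2.imwrite('pics/pour.png',cv2.resize(c,(600,480))[:,:,::-1])
E
```

```text
[-0.12  0.17  2.21  1.57  1.58  1.81] [0.4639749  0.29865616 0.1502068 ] [0.498, -0.059, -0.865] 0.04893163616955636 84.8578155040741 [ 0.36685039 -0.3426037  -0.95761639]
```

View pics/pour.png

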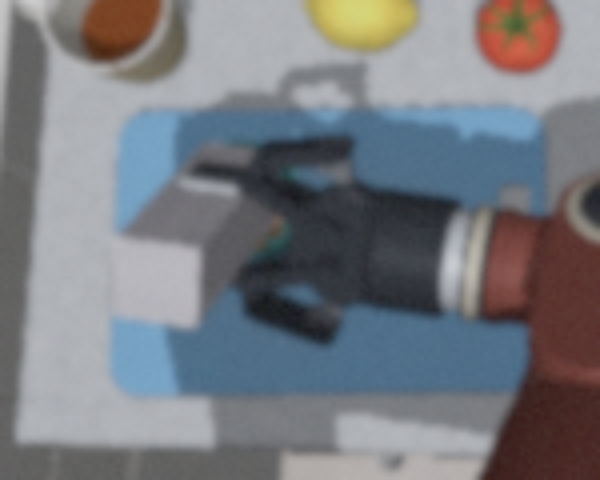

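The pour view shows the tin inverted over the cup, with brown visible at the cup at about (275,232). I'll withdraw along the tin's axis.

{"api": "step_arm", "payload": {"targets": [{"travel": [-0.02,0.002,0.035],"angular": [0,0,0],"gripper": 0.3},{"travel": [-0.04,0.005,0.07],"angular": [0,0,0],"gripper": 0.3},{"travel": [-0.06,0.007,0.104],"angular": [0,0,0],"gripper": 0.3},{"travel": [-0.08,0.01,0.14],"angular": [0,0,0],"gripper": 0.3},{"travel": [-0.09,-0.06,0.17],"angular": [0,0,0],"gripper": 0.3},{"travel": [-0.09,-0.14,0.19],"angular": [0,0,0],"gripper": 0.3},{"travel": [-0.06,-0.22,0.2],"angular": [0,0,0],"gripper": 0.3},{"travel": [-0.04,-0.3,0.2],"angular": [0,0,0],"gripper": 0.3},{"travel": [-0.04,-0.3,0.2],"angular": [0,0,0],"gripper": 0.3}]}}

```text
t: 10.35
tool_pos: [0.4433, 0.1139, 0.2714]
tool_rot: [-1.351, 0.891, 0.717]
contact_force: [0.3, -0.3, -2.3]
opening: 0.0493
grip_force: 85.6
```

```bash
python3 - <<'E'
from h import *
from kin import *
o=log(); print(o['q'].round(2),o['tool_pos'],o['opening'],o['grip_force'],o['contact_force'])
a=cap('top'); b=cap('side'); c=a['img'][180:280,110:210]
cv2.imwrite('pics/cup1.png',np.hstack([cv2.resize(c,(400,400),interpolation=cv2.INTER_CUBIC),cv2.resize(b['img'][130:230,130:230],(400,400),interpolation=cv2.INTER_CUBIC)])[:,:,::-1])
E
```

```text
[-0.55 -0.1   2.2   1.34  1.93  2.04] [0.44330165 0.11390399 0.27144354] 0.049320920515064086 85.64242243766785 [ 0.27913211 -0.25415745 -2.27425926]
```

View pics/cup1.png

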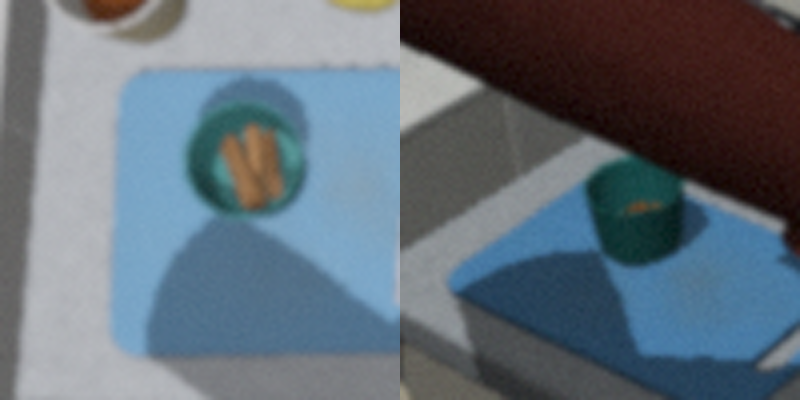

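The cup holds two sticks and stands upright. The tin's weight reads lighter by about two sticks. I'll bring the tin upright and carry it back.

{"api": "step_arm", "payload": {"targets": [{"travel": [0,0,0],"angular": [-0.059,-0.496,0],"gripper": 0.3},{"travel": [0,0,0],"angular": [-0.118,-0.993,0],"gripper": 0.3},{"travel": [0,0,0],"angular": [-0.118,-0.993,0],"gripper": 0.3},{"travel": [0,0,0],"angular": [-0.118,-0.993,0],"gripper": 0.3},{"travel": [0,0,0],"angular": [-0.118,-0.993,0],"gripper": 0.3},{"travel": [0,0,0],"angular": [-0.118,-0.993,0],"gripper": 0.3}]}}

```text
t: 11.05
tool_pos: [0.4392, 0.1203, 0.2697]
tool_rot: [-1.545, 0.292, 0.112]
contact_force: [-0.8, 1.3, -1.8]
opening: 0.0493
grip_force: 85.3
```

{"api": "step_arm", "payload": {"targets": [{"travel": [0,0,0],"angular": [-0.118,-0.993,0],"gripper": 0.3},{"travel": [0,0,0],"angular": [-0.118,-0.993,0],"gripper": 0.3},{"travel": [0,0,0],"angular": [-0.118,-0.993,0],"gripper": 0.3},{"travel": [0,0,0],"angular": [-0.118,-0.993,0],"gripper": 0.3},{"travel": [0,0,0],"angular": [-0.118,-0.993,0],"gripper": 0.3},{"travel": [0,0,0],"angular": [-0.118,-0.993,0],"gripper": 0.3}]}}

```text
t: 11.65
tool_pos: [0.4392, 0.1203, 0.2697]
tool_rot: [-1.56, -0.325, -0.504]
contact_force: [-0.1, 0.7, -1.4]
opening: 0.0491
grip_force: 85.3
```

{"api": "step_arm", "payload": {"targets": [{"travel": [0,0,0],"angular": [-0.118,-0.993,0],"gripper": 0.3},{"travel": [0,0,0],"angular": [-0.118,-0.993,0],"gripper": 0.3},{"travel": [0,0,0],"angular": [-0.118,-0.993,0],"gripper": 0.3},{"travel": [0,0,0],"angular": [-0.118,-0.993,0],"gripper": 0.3},{"travel": [0,0,0],"angular": [-0.118,-0.993,0],"gripper": 0.3},{"travel": [0,0,0],"angular": [-0.118,-0.993,0],"gripper": 0.3}]}}

```text
t: 12.25
tool_pos: [0.4392, 0.1203, 0.2697]
tool_rot: [-1.392, -0.949, -1.105]
contact_force: [-0.2, 0.8, -2.2]
opening: 0.0493
grip_force: 85.3
```

{"api": "step_arm", "payload": {"targets": [{"travel": [0,0,0],"angular": [-0.039,-0.331,0],"gripper": 0.3},{"travel": [0,0,0],"angular": [-0.039,-0.331,0],"gripper": 0.3},{"travel": [0,0,0],"angular": [-0.039,-0.331,0],"gripper": 0.3},{"travel": [0,0,0],"angular": [-0.039,-0.331,0],"gripper": 0.3}]}}

```text
t: 12.65
tool_pos: [0.4397, 0.1196, 0.2699]
tool_rot: [-1.296, -1.15, -1.294]
contact_force: [-0.1, -0.5, -1.6]
opening: 0.0493
grip_force: 85.2
```

```bash
python3 - <<'E'
from h import *
from kin import *
o=log(); Rm=R.from_rotvec(o['tool_rot']).as_matrix();print(o['t'],o['q'].round(2),o['tool_pos'],Rm.round(3).tolist(),o['opening'],o['grip_force'],o['contact_force'])
print((R.from_matrix(RM(53.2,0)@Rm.T).as_rotvec()/(np.pi/4)).round(3), ((np.array([.3919,-.288,.25])-o['tool_pos'])/.6).round(3))
E
```

```text
12.65 [-0.54 -0.11  2.21  1.35  1.93 -0.57] [0.43968439 0.11964485 0.2699392 ] [[0.001, 0.993, 0.117], [-0.001, -0.117, 0.993], [1.0, -0.002, 0.0]] 0.04926584551364272 85.23492336273193 [-0.10595324 -0.45087965 -1.59663212]
[-0.001 -0.002 -0.668] [-0.08  -0.679 -0.033]
```

{"api": "step_arm", "payload": {"targets": [{"travel": [0.02,-0.07,0],"angular": [0,0,-0.07],"gripper": 0.3},{"travel": [0.03,-0.14,0],"angular": [0,0,-0.14],"gripper": 0.3},{"travel": [0.03,-0.21,0],"angular": [0,0,-0.21],"gripper": 0.3},{"travel": [0.03,-0.28,0],"angular": [0,0,-0.28],"gripper": 0.3},{"travel": [0.02,-0.35,0],"angular": [0,0,-0.36],"gripper": 0.3},{"travel": [0,-0.42,0],"angular": [0,0,-0.44],"gripper": 0.3},{"travel": [-0.02,-0.49,0],"angular": [0,0,-0.52],"gripper": 0.3},{"travel": [-0.05,-0.56,0],"angular": [0,0,-0.6],"gripper": 0.3},{"travel": [-0.08,-0.63,0],"angular": [0,0,-0.668],"gripper": 0.3},{"travel": [-0.08,-0.679,0],"angular": [0,0,-0.668],"gripper": 0.3}]}}

```text
t: 13.65
tool_pos: [0.3908, -0.2906, 0.2703]
tool_rot: [-1.668, -0.829, -1.668]
contact_force: [0.5, 0.7, -0.9]
opening: 0.0494
grip_force: 85.5
```

{"api": "step_arm", "payload": {"targets": [{"travel": [0,0,-0.07],"angular": [0,0,0],"gripper": 0.3},{"travel": [0,0,-0.14],"angular": [0,0,0],"gripper": 0.3},{"travel": [0,0,-0.2],"angular": [0,0,0],"gripper": 0.3},{"travel": [0,0,-0.25],"angular": [0,0,0],"gripper": 0.3},{"travel": [0,0,-0.265],"angular": [0,0,0],"gripper": 0.3},{"travel": [0,0,-0.265],"angular": [0,0,0],"gripper": 0.3},{"travel": [0,0,-0.265],"angular": [0,0,0],"gripper": 0.3}]}}

```text
t: 14.35
tool_pos: [0.3928, -0.2893, 0.1125]
tool_rot: [-1.665, -0.835, -1.667]
contact_force: [-0.5, 0.2, -3.0]
opening: 0.0488
grip_force: 85.5
```

```bash
python3 - <<'E'
from h import *
from kin import *
o=log(); Rm=R.from_rotvec(o['tool_rot']).as_matrix();print(o['t'],o['q'].round(2),o['tool_pos'],Rm[:,0].round(3).tolist(),o['opening'],o['grip_force'],o['contact_force'])
a=cap('top'); b=cap('side'); c1=cv2.resize(a['img'][215:315,330:450],(480,400),interpolation=cv2.INTER_CUBIC)
c2=cv2.resize(b['img'][200:340,280:380],(286,400),interpolation=cv2.INTER_CUBIC)
cv2.imwrite('pics/tin2.png',np.hstack([c1,c2])[:,:,::-1])
E
```

```text
14.35 [-1.29  0.48  1.89  1.08  2.   -0.91] [ 0.39276284 -0.28934954  0.11247821] [-0.002, 0.002, 1.0] 0.04875423519230349 85.46149134635925 [-0.4904107   0.20049232 -2.98855005]
```

View pics/tin2.png

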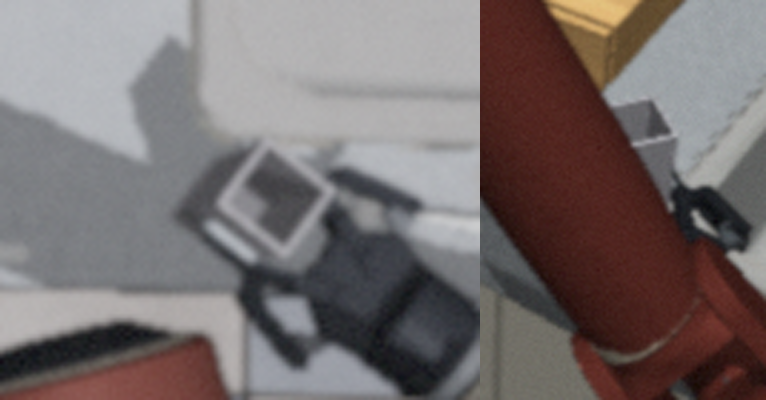

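The tin is upright and empty, with its pale floor visible, and it sits about 17 mm above its resting height. I'll lower it until it touches.

{"api": "step_arm", "payload": {"targets": [{"travel": [0,0,-0.015],"angular": [0,0,0],"gripper": 0.3},{"travel": [0,0,-0.022],"angular": [0,0,0],"gripper": 0.3},{"travel": [0,0,-0.025],"angular": [0,0,0],"gripper": 0.3},{"travel": [0,0,-0.027],"angular": [0,0,0],"gripper": 0.3},{"travel": [0,0,-0.027],"angular": [0,0,0],"gripper": 0.3},{"travel": [0,0,-0.027],"angular": [0,0,0],"gripper": 0.3}]}}

```text
t: 15.05
tool_pos: [0.3925, -0.2889, 0.0951]
tool_rot: [-1.665, -0.834, -1.667]
contact_force: [-0.5, -0.2, -1.6]
opening: 0.0495
grip_force: 85.5
```

{"api": "step_arm", "payload": {"targets": [{"travel": [0,0,-0.002],"angular": [0,0,0],"gripper": 0.3},{"travel": [0,0,-0.003],"angular": [0,0,0],"gripper": 0.3},{"travel": [0,0,-0.003],"angular": [0,0,0],"gripper": 0.3},{"travel": [0,0,-0.003],"angular": [0,0,0],"gripper": 0.3}]}}

```text
t: 15.45
tool_pos: [0.3924, -0.2891, 0.0945]
tool_rot: [-1.663, -0.835, -1.669]
contact_force: [-0.7, -0.1, 4.6]
opening: 0.0492
grip_force: 85.3
```

{"api": "step_arm", "payload": {"targets": [{"travel": [0,0,0],"angular": [0,0,0],"gripper": 0.7},{"travel": [0,0,0],"angular": [0,0,0],"gripper": 0.85},{"travel": [0,0,0],"angular": [0,0,0],"gripper": 1},{"travel": [0,0,0],"angular": [0,0,0],"gripper": 1},{"travel": [0,0,0],"angular": [0,0,0],"gripper": 1},{"travel": [0,0,0],"angular": [0,0,0],"gripper": 1}]}}

```text
t: 16.05
tool_pos: [0.3924, -0.2888, 0.0933]
tool_rot: [-1.665, -0.834, -1.667]
contact_force: [0.6, -0.2, -0.3]
opening: 0.0852
grip_force: 0.0
```

{"api": "step_arm", "payload": {"targets": [{"travel": [-0.03,-0.04,0],"angular": [0,0,0],"gripper": 1},{"travel": [-0.06,-0.08,0],"angular": [0,0,0],"gripper": 1},{"travel": [-0.1,-0.133,0],"angular": [0,0,0],"gripper": 1},{"travel": [-0.14,-0.187,0],"angular": [0,0,0],"gripper": 1},{"travel": [-0.14,-0.187,0.08],"angular": [0,0,0],"gripper": 1},{"travel": [-0.14,-0.187,0.16],"angular": [0,0,0],"gripper": 1},{"travel": [-0.14,-0.187,0.24],"angular": [0,0,0],"gripper": 1},{"travel": [-0.14,-0.187,0.32],"angular": [0,0,0],"gripper": 1}]}}

```text
t: 16.85
tool_pos: [0.3082, -0.4009, 0.2868]
tool_rot: [-1.665, -0.833, -1.667]
contact_force: [1.0, -0.7, -0.3]
opening: 0.0852
grip_force: 0.0
```

```bash
python3 - <<'E'
from h import *
from kin import *
o=log(); Rm=R.from_rotvec(o['tool_rot']).as_matrix();print(o['t'],o['q'].round(2),o['tool_pos'],o['opening'],o['contact_force'])
p=fit(); print(p.round(4))
# tool down poses near drawer; y along box y
def down(a): # tool x at azimuth a, z down
    x=az(a); z=np.array([0,0,-1.]); return np.c_[x,np.cross(z,x),z]
qs=np.array([-.5,.3,1.6,0,1.2,0])
for pos in([.50,-.07,.15],[.56,-.07,.06],[.48,-.07,.02],[.46,.0,.02],[.4,-.07,.06],[.49,.277,.15]):
  for a in(2.5,182.5,-87.5,92.5):
    q,err=ik(np.array(pos),down(a),qs,p); print(pos,a,q.round(2),round(err,4))
print((R.from_matrix(down(2.5)@Rm.T).as_rotvec()/(np.pi/4)).round(3))
E
```

```text
16.85 [-1.47  0.31  1.72  1.13  2.29 -0.63] [ 0.30823918 -0.40092566  0.28682857] 0.08523366506283751 [ 0.97859945 -0.69531036 -0.30477817]
[ 2.381e-01  4.263e-01  6.099e-01  2.795e-01  7.430e-02 -1.000e-04
  9.570e-02]
[0.5, -0.07, 0.15] 2.5 [-0.29 -0.17  1.97  0.    1.35  1.24] 0.0
[0.5, -0.07, 0.15] 182.5 [-0.29 -0.17  1.97 -0.    1.35 -1.9 ] 0.0
[0.5, -0.07, 0.15] -87.5 [-0.29 -0.17  1.97  0.    1.35  2.81] 0.0
[0.5, -0.07, 0.15] 92.5 [-0.29 -0.17  1.97 -0.    1.35 -0.33] 0.0
[0.56, -0.07, 0.06] 2.5 [-0.26  0.08  1.89  0.    1.17  1.27] 0.0
[0.56, -0.07, 0.06] 182.5 [-0.26  0.08  1.89 -0.    1.17 -1.87] 0.0
[0.56, -0.07, 0.06] -87.5 [-0.26  0.08  1.89  0.    1.17  2.84] 0.0
[0.56, -0.07, 0.06] 92.5 [-0.26  0.08  1.89 -0.    1.17 -0.3 ] 0.0
[0.48, -0.07, 0.02] 2.5 [-0.3  -0.04  2.09  0.    1.09  1.23] 0.0
[0.48, -0.07, 0.02] 182.5 [-0.3  -0.04  2.09 -0.    1.09 -1.91] 0.0
[0.48, -0.07, 0.02] -87.5 [-0.3  -0.04  2.09  0.    1.09  2.8 ] 0.0
[0.48, -0.07, 0.02] 92.5 [-0.3  -0.04  2.09 -0.    1.09 -0.34] 0.0
[0.46, 0.0, 0.02] 2.5 [-0.16 -0.11  2.15  0.    1.1   1.37] 0.0
[0.46, 0.0, 0.02] 182.5 [-0.16 -0.11  2.15 -0.    1.1  -1.78] 0.0
[0.46, 0.0, 0.02] -87.5 [-0.16 -0.11  2.15  0.    1.1   2.94] 0.0
[0.46, 0.0, 0.02] 92.5 [-0.16 -0.11  2.15 -0.    1.1  -0.21] 0.0
[0.4, -0.07, 0.06] 2.5 [-0.36 -0.33  2.26  0.    1.22  1.17] 0.0
[0.4, -0.07, 0.06] 182.5 [-0.36 -0.33  2.26 -0.    1.22 -1.97] 0.0
[0.4, -0.07, 0.06] -87.5 [-0.36 -0.33  2.26  0.    1.22  2.74] 0.0
[0.4, -0.07, 0.06] 92.5 [-0.36 -0.33  2.26 -0.    1.22 -0.4 ] 0.0
[0.49, 0.277, 0.15] 2.5 [ 0.38 -0.03  1.84  0.    1.34  1.91] 0.0
[0.49, 0.277, 0.15] 182.5 [ 0.38 -0.03  1.84 -0.    1.34 -1.23] 0.0
[0.49, 0.277, 0.15] -87.5 [ 0.28 -0.06  1.87  0.16  1.31  3.14] 0.1977
[0.49, 0.277, 0.15] 92.5 [ 0.38 -0.03  1.84  0.    1.34  0.34] 0.0
[-0.958  1.819 -0.878]
```

{"api": "step_arm", "payload": {"targets": [{"travel": [0,0,0.05],"angular": [-0.8,0.6,0],"gripper": 0},{"travel": [0,0,0.08],"angular": [-0.8,0.6,0],"gripper": 0},{"travel": [0,0,0.08],"angular": [-0.8,0.6,0],"gripper": 0},{"travel": [0,0,0.08],"angular": [-0.8,0.6,0],"gripper": 0},{"travel": [0,0,0.08],"angular": [-0.8,0.6,0],"gripper": 0},{"travel": [0,0,0.08],"angular": [-0.8,0.6,0],"gripper": 0}]}}

```text
t: 17.45
tool_pos: [0.3092, -0.4009, 0.3368]
tool_rot: [-2.351, -1.183, -0.97]
contact_force: [1.1, -0.0, 0.1]
opening: 0.0001
grip_force: 0.0
```

{"api": "step_arm", "payload": {"targets": [{"travel": [0,0,0],"angular": [-0.8,0.6,0],"gripper": 0},{"travel": [0,0,0],"angular": [-0.8,0.6,0],"gripper": 0},{"travel": [0,0,0],"angular": [-0.8,0.6,0],"gripper": 0},{"travel": [0,0,0],"angular": [-0.8,0.6,0],"gripper": 0},{"travel": [0,0,0],"angular": [-0.8,0.6,0],"gripper": 0},{"travel": [0,0,0],"angular": [-0.8,0.6,0],"gripper": 0}]}}

```text
t: 18.05
tool_pos: [0.3095, -0.3993, 0.3328]
tool_rot: [2.807, 1.411, -0.001]
contact_force: [1.0, -0.1, -0.6]
opening: -0.0001
grip_force: 0.0
```

{"api": "step_arm", "payload": {"targets": [{"travel": [0.04,0.07,0],"angular": [0,0,-0.18],"gripper": 0},{"travel": [0.08,0.14,0],"angular": [0,0,-0.36],"gripper": 0},{"travel": [0.12,0.21,0],"angular": [0,0,-0.54],"gripper": 0},{"travel": [0.16,0.28,0],"angular": [0,0,-0.72],"gripper": 0},{"travel": [0.2,0.35,0],"angular": [0,0,-0.9],"gripper": 0},{"travel": [0.24,0.42,0],"angular": [0,0,-1],"gripper": 0},{"travel": [0.3,0.48,0],"angular": [0,0,-1],"gripper": 0},{"travel": [0.32,0.55,0],"angular": [0,0,-1],"gripper": 0},{"travel": [0.32,0.55,0],"angular": [0,0,-1],"gripper": 0}]}}

```text
t: 18.95
tool_pos: [0.501, -0.0672, 0.3311]
tool_rot: [-3.129, -0.232, 0.006]
contact_force: [-0.7, -1.5, 0.3]
opening: -0.0002
grip_force: 0.0
```

```bash
cat >> kin.py <<'E'
def down(a):
    x=az(a); z=np.array([0,0,-1.]); return np.c_[x,np.cross(z,x),z]
def to(o,pos,a=2.5):
    Rm=R.from_rotvec(o['tool_rot']).as_matrix()
    return ((np.array(pos)-o['tool_pos'])/.6).round(4),(R.from_matrix(down(a)@Rm.T).as_rotvec()/(np.pi/4)).round(3)
E
python3 - <<'E'
from h import *
from kin import *
o=log(); print(o['t'],o['q'].round(2),o['tool_pos'],o['opening'],o['contact_force'])
print(to(o,[.53,-.07,.055]))
E
```

```text
18.95 [-0.28 -0.27  1.75  0.    1.67  1.14] [ 0.50099305 -0.06720466  0.3311081 ] -0.00017629495747886027 [-0.67426398 -1.48772771  0.28655871]
(array([ 0.0483, -0.0047, -0.4602]), array([-0.005, -0.005, -0.133]))
```

{"api": "step_arm", "payload": {"targets": [{"travel": [0.04,-0.005,-0.08],"angular": [0,0,-0.133],"gripper": 0},{"travel": [0.04,-0.005,-0.16],"angular": [0,0,-0.133],"gripper": 0},{"travel": [0.04,-0.005,-0.24],"angular": [0,0,-0.133],"gripper": 0},{"travel": [0.04,-0.005,-0.32],"angular": [0,0,-0.133],"gripper": 0},{"travel": [0.04,-0.005,-0.4],"angular": [0,0,-0.133],"gripper": 0},{"travel": [0.04,-0.005,-0.475],"angular": [0,0,-0.133],"gripper": 0},{"travel": [0.04,-0.005,-0.475],"angular": [0,0,-0.133],"gripper": 0},{"travel": [0.04,-0.005,-0.475],"angular": [0,0,-0.133],"gripper": 0}]}}

```text
t: 19.75
tool_pos: [0.5234, -0.0743, 0.0475]
tool_rot: [-3.14, -0.06, 0.005]
contact_force: [0.3, -0.2, 1.3]
opening: -0.0001
grip_force: 0.0
```

{"api": "step_arm", "payload": {"targets": [{"travel": [0.02,0.001,0],"angular": [0,0,0],"gripper": 0},{"travel": [0.035,0.002,0],"angular": [0,0,0],"gripper": 0},{"travel": [0.045,0.002,0],"angular": [0,0,0],"gripper": 0},{"travel": [0.05,0.002,0],"angular": [0,0,0],"gripper": 0},{"travel": [0.055,0.002,0],"angular": [0,0,0],"gripper": 0},{"travel": [0.055,0.002,0],"angular": [0,0,0],"gripper": 0}]}}

```text
t: 20.35
tool_pos: [0.5575, -0.0728, 0.0485]
tool_rot: [3.141, 0.062, -0.0]
contact_force: [-3.0, 0.1, 1.5]
opening: -0.0
grip_force: 1.3
```

{"api": "step_arm", "payload": {"targets": [{"travel": [0.005,0,0],"angular": [0,0,0],"gripper": 0},{"travel": [0.008,0,0],"angular": [0,0,0],"gripper": 0},{"travel": [0.01,0,0],"angular": [0,0,0],"gripper": 0},{"travel": [0.01,0,0],"angular": [0,0,0],"gripper": 0}]}}

```text
t: 20.75
tool_pos: [0.5625, -0.0725, 0.048]
tool_rot: [-3.141, -0.062, 0.004]
contact_force: [-7.0, 1.4, 4.4]
opening: 0.0006
grip_force: 3.2
```

{"api": "step_arm", "payload": {"targets": [{"travel": [0.003,0,0],"angular": [0,0,0],"gripper": 0},{"travel": [0.004,0,0],"angular": [0,0,0],"gripper": 0},{"travel": [0.004,0,0],"angular": [0,0,0],"gripper": 0}]}}

```text
t: 21.05
tool_pos: [0.5625, -0.0725, 0.048]
tool_rot: [-3.14, -0.062, 0.015]
contact_force: [-16.6, 1.4, 11.9]
opening: -0.0002
grip_force: 8.4
```

{"api": "step_arm", "payload": {"targets": [{"travel": [-0.03,0,0],"angular": [0,0,0],"gripper": 0},{"travel": [-0.1,0,0],"angular": [0,0,0],"gripper": 0},{"travel": [-0.15,0,0],"angular": [0,0,0],"gripper": 0},{"travel": [-0.15,0,0.08],"angular": [0,0,0],"gripper": 0},{"travel": [-0.15,0,0.16],"angular": [0,0,0],"gripper": 0},{"travel": [-0.15,0,0.16],"angular": [0,0,0],"gripper": 0}]}}

```text
t: 21.65
tool_pos: [0.4809, -0.0744, 0.1524]
tool_rot: [3.135, 0.061, 0.025]
contact_force: [2.1, 0.2, 1.2]
opening: 0.0001
grip_force: 0.0
```

```bash
python3 - <<'E'
from h import *
from kin import *
o=log(); print(o['t'],o['q'].round(2),o['tool_pos'],o['contact_force'])
a=cap('top'); b=cap('side'); 
cv2.imwrite('pics/draw.png',np.hstack([cv2.resize(a['img'][110:210,245:345],(400,400),interpolation=cv2.INTER_CUBIC),cv2.resize(b['img'][150:250,250:350],(400,400),interpolation=cv2.INTER_CUBIC)])[:,:,::-1])
E
```

```text
21.65 [-0.31 -0.24  2.02 -0.    1.34  1.23] [ 0.48094531 -0.07442293  0.15243415] [2.08228662 0.24052199 1.21326267]
```

View pics/draw.png

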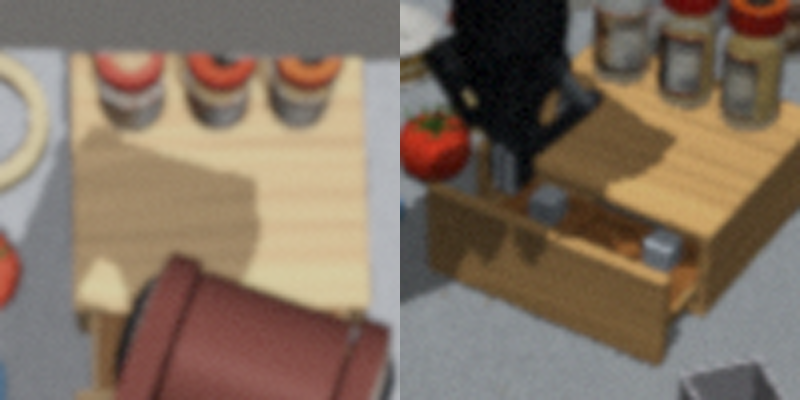

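The drawer is ajar, with two silver cubes and brown nutmegs visible inside. I'll hook the inner side of the front and draw it out.

{"api": "step_arm", "payload": {"targets": [{"travel": [0.07,0,0],"angular": [0,0,0],"gripper": 0},{"travel": [0.131,0,0],"angular": [0,0,0],"gripper": 0},{"travel": [0.131,0,0],"angular": [0,0,0],"gripper": 0},{"travel": [0.131,0,-0.06],"angular": [0,0,0],"gripper": 0},{"travel": [0.131,0,-0.12],"angular": [0,0,0],"gripper": 0},{"travel": [0.131,0,-0.162],"angular": [0,0,0],"gripper": 0},{"travel": [0.131,0,-0.162],"angular": [0,0,0],"gripper": 0},{"travel": [0.131,0,-0.162],"angular": [0,0,0],"gripper": 0}]}}

```text
t: 22.55
tool_pos: [0.5533, -0.0726, 0.0455]
tool_rot: [-3.141, -0.061, 0.004]
contact_force: [-0.8, -0.4, 0.9]
opening: 0.0002
grip_force: 0.0
```

{"api": "step_arm", "payload": {"targets": [{"travel": [-0.02,-0.001,0],"angular": [0,0,0],"gripper": 0},{"travel": [-0.04,-0.002,0],"angular": [0,0,0],"gripper": 0},{"travel": [-0.07,-0.003,0],"angular": [0,0,0],"gripper": 0},{"travel": [-0.1,-0.004,0],"angular": [0,0,0],"gripper": 0},{"travel": [-0.13,-0.006,0],"angular": [0,0,0],"gripper": 0},{"travel": [-0.155,-0.007,0],"angular": [0,0,0],"gripper": 0},{"travel": [-0.175,-0.008,0],"angular": [0,0,0],"gripper": 0},{"travel": [-0.182,-0.008,0],"angular": [0,0,0],"gripper": 0},{"travel": [-0.182,-0.008,0],"angular": [0,0,0],"gripper": 0}]}}

```text
t: 23.45
tool_pos: [0.4454, -0.0775, 0.0476]
tool_rot: [3.14, 0.06, 0.006]
contact_force: [2.4, 0.4, -2.1]
opening: -0.0003
grip_force: 1.4
```

{"api": "step_arm", "payload": {"targets": [{"travel": [0.01,0,0],"angular": [0,0,0],"gripper": 0},{"travel": [0.01,0,0.08],"angular": [0,0,0],"gripper": 0},{"travel": [0.01,0,0.16],"angular": [0,0,0],"gripper": 0},{"travel": [0,0.08,0.24],"angular": [0,0,0],"gripper": 0},{"travel": [-0.02,0.16,0.3],"angular": [0,0,0],"gripper": 0},{"travel": [-0.04,0.24,0.36],"angular": [0,0,0],"gripper": 0},{"travel": [-0.05,0.32,0.42],"angular": [0,0,0],"gripper": 0},{"travel": [-0.05,0.4,0.42],"angular": [0,0,0],"gripper": 0},{"travel": [-0.05,0.48,0.42],"angular": [0,0,0],"gripper": 0}]}}

```text
t: 24.35
tool_pos: [0.417, 0.1727, 0.2962]
tool_rot: [3.141, 0.06, 0.008]
contact_force: [1.6, -0.0, 0.9]
opening: -0.0001
grip_force: 0.0
```

```bash
python3 - <<'E'
from h import *
from kin import *
o=log(); print(o['t'],o['q'].round(2),o['tool_pos'],o['contact_force'])
a=cap('top'); b=cap('side'); 
cv2.imwrite('pics/top_d.png',a['img'][:,:,::-1])
cv2.imwrite('pics/draw2.png',np.hstack([cv2.resize(a['img'][160:260,245:345],(400,400),interpolation=cv2.INTER_CUBIC),cv2.resize(b['img'][150:250,250:350],(400,400),interpolation=cv2.INTER_CUBIC)])[:,:,::-1])
E
```

```text
24.35 [ 0.23 -0.41  1.91 -0.    1.64  1.76] [0.4170357  0.1727267  0.29618359] [ 1.57861633 -0.04469641  0.91627874]
```

View pics/draw2.png

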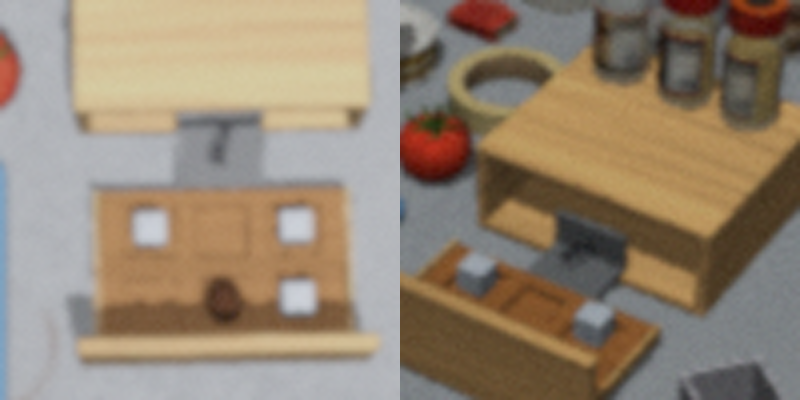

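The drawer is fully out. There are three silver cubes, rear left, rear right and front right, and one dark nutmeg at front middle (crop (224,298), full frame about (301,234)). The rear-middle pocket is empty. I'll check the front-left pocket numerically.

```bash
python3 - <<'E'
from h import *
a=cap('top'); im=a['img']; g=cv2.cvtColor(im,cv2.COLOR_RGB2GRAY).astype(int)
print(g[208:246:2,266:336:3])
hsv=cv2.cvtColor(im,cv2.COLOR_RGB2HSV)
m=(g<62).astype(np.uint8); m[:225]=0;m[243:]=0;m[:,:275]=0;m[:,:][:,330:]=0
n,l,s,c=cv2.connectedComponentsWithStats(m); print(s,c)
w=((hsv[:,:,1]<60)&(g>150)).astype(np.uint8); w[:207]=0;w[240:]=0;w[:,:272]=0;w[:,331:]=0
n,l,s2,c2=cv2.connectedComponentsWithStats(w)
for k in range(1,n):
    if s2[k,4]>20: print('cube',s2[k],c2[k],onz(a,*c2[k],.037))
k=1+np.argmax(s[1:,4]); print('nut',onz(a,*c[k],.030),onz(a,s[k,0]+s[k,2]/2-.5,s[k,1]+s[k,3]/2-.5,.03))
H,S=hsv[:,:,0],hsv[:,:,1]
m=((H>80)&(H<97)&(S>100)).astype(np.uint8);m[250:]=0;m[:190]=0;m[:,:130]=0;m[:,260:]=0
x=cv2.boundingRect(m);print('cup',x,onz(a,x[0]+x[2]/2-.5,x[1]+x[3]/2-.5,.068))
E
```

```text
[[175 159 139 144 144 142 142 145 143 140 144 141 144 142 141 143 144 144
  141 145 143 144 175 183]
 [171 159 142 142 136 129 138 145 147 144 142 145 140 139 144 146 133 131
  120 139 147 149 175 183]
 [174 159 148 142 127 144 152 139 143 142 139 143 143 143 142 142 126 161
  168 148 145 149 182 185]
 [176 159 148 144 161 196 201 149 146 143 150 147 149 145 145 144 153 202
  205 168 144 150 177 183]
 [179 163 146 143 166 206 207 158 146 143 148 145 147 138 144 142 147 205
  207 170 146 149 174 183]
 [177 163 149 144 168 206 206 156 143 142 147 146 147 141 139 140 144 202
  204 168 140 146 178 186]
 [177 162 146 143 156 182 185 151 145 141 145 148 145 141 140 142 141 160
  156 146 142 148 173 185]
 [177 164 146 140 132 132 138 143 143 139 143 141 143 140 143 145 139 138
  141 135 145 149 173 184]
 [176 167 140 134 128 131 130 130 143 137 131 135 136 134 140 141 137 135
  139 137 143 144 174 184]
 [174 163 139 138 137 138 139 140 138 141 139 138 141 138 140 140 136 138
  137 138 140 139 167 184]
 [175 158 139 138 133 135 135 140 142 143 132 122 128 135 140 141 127 127
  114 132 137 14
[... 800 characters left out ...]
0 180 184 184 188]]
[[     0      0    560    420 235183]
 [   299    231      2      1      2]
 [   298    233      2      3      3]
 [   298    237      6      3     12]] [[279.49852243 209.49804195]
 [299.5        231.        ]
 [298.33333333 234.        ]
 [300.41666667 238.16666667]]
cube [278 212   9  10  76] [282.19736842 216.60526316] [ 0.50986231 -0.02065478  0.037     ]
cube [314 212  10   9  79] [318.87341772 215.96202532] [ 0.51447576 -0.12105708  0.037     ]
cube [315 230   9   8  68] [319.11764706 233.41176471] [ 0.46635323 -0.12251988  0.037     ]
nut [ 0.45273105 -0.0720901   0.03      ] [ 0.45319518 -0.07230741  0.03      ]
cup (0, 0, 0, 0) [1.11278236 0.80827675 0.068     ]
```

Only one nutmeg is present. The front-left and rear-middle pockets read as plain tray. The pocket is at about (0.463, -0.0725), so I'll grasp there.

{"api": "step_arm", "payload": {"targets": [{"travel": [0.02,-0.07,0],"angular": [0,0,0],"gripper": 0.47},{"travel": [0.04,-0.14,0],"angular": [0,0,0],"gripper": 0.47},{"travel": [0.077,-0.21,0],"angular": [0,0,0],"gripper": 0.47},{"travel": [0.077,-0.28,-0.05],"angular": [0,0,0],"gripper": 0.47},{"travel": [0.077,-0.35,-0.1],"angular": [0,0,0],"gripper": 0.47},{"travel": [0.077,-0.409,-0.17],"angular": [0,0,0],"gripper": 0.47},{"travel": [0.077,-0.409,-0.24],"angular": [0,0,0],"gripper": 0.47},{"travel": [0.077,-0.409,-0.293],"angular": [0,0,0],"gripper": 0.47},{"travel": [0.077,-0.409,-0.293],"angular": [0,0,0],"gripper": 0.47},{"travel": [0.077,-0.409,-0.293],"angular": [0,0,0],"gripper": 0.47}]}}

```text
t: 25.5
tool_pos: [0.4625, -0.0751, 0.1172]
tool_rot: [3.141, 0.059, -0.002]
contact_force: [0.6, 0.3, 0.7]
opening: 0.0403
grip_force: 0.0
```

```bash
python3 - <<'E'
from h import *
from kin import *
o=log(); print(o['t'],o['q'].round(2),o['opening'],to(o,[.463,-.0725,.022]))
E
```

```text
25.5 [-0.32 -0.23  2.08 -0.    1.3   1.21] 0.04029985913628189 (array([ 0.0009,  0.0044, -0.1587]), array([ 0.   , -0.002,  0.007]))
```

{"api": "step_arm", "payload": {"targets": [{"travel": [0.001,0.004,-0.06],"angular": [0,0,0],"gripper": 0.47},{"travel": [0.001,0.004,-0.11],"angular": [0,0,0],"gripper": 0.47},{"travel": [0.001,0.004,-0.14],"angular": [0,0,0],"gripper": 0.47},{"travel": [0.001,0.004,-0.158],"angular": [0,0,0],"gripper": 0.47},{"travel": [0.001,0.004,-0.158],"angular": [0,0,0],"gripper": 0.47},{"travel": [0.001,0.004,-0.158],"angular": [0,0,0],"gripper": 0.47}]}}

```text
t: 26.1
tool_pos: [0.4651, -0.0725, 0.0243]
tool_rot: [3.139, 0.062, 0.005]
contact_force: [1.1, 0.3, 0.7]
opening: 0.0404
grip_force: 0.0
```

{"api": "step_arm", "payload": {"targets": [{"travel": [0,0,0],"angular": [0,0,0],"gripper": 0.3},{"travel": [0,0,0],"angular": [0,0,0],"gripper": 0.1},{"travel": [0,0,0],"angular": [0,0,0],"gripper": 0.1},{"travel": [0,0,0],"angular": [0,0,0],"gripper": 0.1},{"travel": [0,0,0],"angular": [0,0,0],"gripper": 0.1}], "squeeze": 40}}

```text
t: 26.6
tool_pos: [0.4652, -0.0725, 0.0243]
tool_rot: [3.139, 0.061, 0.006]
contact_force: [-0.9, -0.0, 7.4]
opening: 0.0237
grip_force: 39.2
```

{"api": "step_arm", "payload": {"targets": [{"travel": [0,0,0.04],"angular": [0,0,0],"gripper": 0.1},{"travel": [0,0,0.1],"angular": [0,0,0],"gripper": 0.1},{"travel": [0,0,0.18],"angular": [0,0,0],"gripper": 0.1},{"travel": [0,0,0.25],"angular": [0,0,0],"gripper": 0.1},{"travel": [0,0,0.25],"angular": [0,0,0],"gripper": 0.1}]}}

```text
t: 27.1
tool_pos: [0.4676, -0.0733, 0.1804]
tool_rot: [3.136, 0.061, 0.021]
contact_force: [0.4, -0.4, -0.3]
opening: 0.0238
grip_force: 39.5
```

```bash
python3 - <<'E'
from h import *
from kin import *
o=log(); print(o['t'],o['tool_pos'],o['opening'],o['grip_force'])
a=cap('top'); im=a['img']; hsv=cv2.cvtColor(im,cv2.COLOR_RGB2HSV);H,S=hsv[:,:,0],hsv[:,:,1]
m=((H>80)&(H<97)&(S>100)).astype(np.uint8);m[250:]=0;m[:190]=0;m[:,:130]=0;m[:,260:]=0
x=cv2.boundingRect(m);c=onz(a,x[0]+x[2]/2-.5,x[1]+x[3]/2-.5,.068);print('cup',x,c)
b=cap('side'); cv2.imwrite('pics/nut.png',np.hstack([cv2.resize(im[160:260,130:345],(430,200)),cv2.resize(b['img'][130:260,200:350],(345,300))[:200]])[:,:,::-1])
print(to(o,[c[0],c[1],.17]))
E
```

```text
27.1 [ 0.46757123 -0.07329549  0.1804336 ] 0.023825386141866967 39.516788721084595
cup (156, 205, 30, 29) [0.49008033 0.27647857 0.068     ]
(array([ 0.0375,  0.583 , -0.0174]), array([0.006, 0.017, 0.006]))
```

View pics/nut.png

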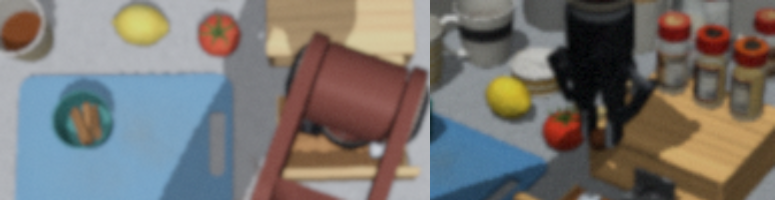

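The nutmeg is held (opening 24 mm) and the cup is unmoved at (0.490, 0.2765) with its sticks inside. I'll carry the nutmeg over and release it.

{"api": "step_arm", "payload": {"targets": [{"travel": [0.004,0.07,0],"angular": [0,0,0],"gripper": 0.1},{"travel": [0.008,0.14,0],"angular": [0,0,0],"gripper": 0.1},{"travel": [0.012,0.21,0],"angular": [0,0,0],"gripper": 0.1},{"travel": [0.016,0.28,0],"angular": [0,0,0],"gripper": 0.1},{"travel": [0.02,0.35,0],"angular": [0,0,0],"gripper": 0.1},{"travel": [0.025,0.42,0],"angular": [0,0,0],"gripper": 0.1},{"travel": [0.03,0.49,0],"angular": [0,0,0],"gripper": 0.1},{"travel": [0.035,0.55,0],"angular": [0,0,0],"gripper": 0.1},{"travel": [0.037,0.583,0],"angular": [0,0,0],"gripper": 0.1},{"travel": [0.037,0.583,0],"angular": [0,0,0],"gripper": 0.1}]}}

```text
t: 28.2
tool_pos: [0.4841, 0.2794, 0.1696]
tool_rot: [3.139, 0.067, -0.006]
contact_force: [0.4, -1.8, 0.2]
opening: 0.0237
grip_force: 39.6
```

```bash
python3 - <<'E'
from h import *
from kin import *
o=log(); print(o['t'],o['tool_pos'],o['opening'],o['grip_force'])
a=cap('top'); b=cap('side'); B=b['img']; A=a['img']
print(to(o,[.49,.2765,.078]))
hsv=cv2.cvtColor(A,cv2.COLOR_RGB2HSV);H,S=hsv[:,:,0],hsv[:,:,1]
m=((H>80)&(H<97)&(S>100)).astype(np.uint8);m[260:]=0;m[:180]=0;m[:,:120]=0;m[:,260:]=0
print('cup',cv2.boundingRect(m),m.sum())
E
```

```text
28.2 [0.48409133 0.27938139 0.1696103 ] 0.02365169662911497 39.55868661403656
(array([ 0.0098, -0.0048, -0.1527]), array([ 0.002, -0.005,  0.002]))
cup (178, 209, 8, 23) 72
```

{"api": "step_arm", "payload": {"targets": [{"travel": [0.008,-0.004,-0.06],"angular": [0,0,0],"gripper": 0.1},{"travel": [0.008,-0.004,-0.11],"angular": [0,0,0],"gripper": 0.1},{"travel": [0.008,-0.004,-0.14],"angular": [0,0,0],"gripper": 0.1},{"travel": [0.008,-0.004,-0.152],"angular": [0,0,0],"gripper": 0.1},{"travel": [0.008,-0.004,-0.152],"angular": [0,0,0],"gripper": 0.1},{"travel": [0.008,-0.004,-0.152],"angular": [0,0,0],"gripper": 0.1}]}}

```text
t: 28.9
tool_pos: [0.4911, 0.275, 0.0821]
tool_rot: [3.141, 0.06, 0.002]
contact_force: [-0.1, 0.1, -0.6]
opening: 0.0239
grip_force: 39.6
```

{"api": "step_arm", "payload": {"targets": [{"travel": [0,0,0],"angular": [0,0,0],"gripper": 0.3},{"travel": [0,0,0],"angular": [0,0,0],"gripper": 0.42},{"travel": [0,0,0],"angular": [0,0,0],"gripper": 0.45},{"travel": [0,0,0],"angular": [0,0,0],"gripper": 0.45},{"travel": [0,0,0.05],"angular": [0,0,0],"gripper": 0.45},{"travel": [0,0,0.12],"angular": [0,0,0],"gripper": 0.45},{"travel": [0,-0.07,0.18],"angular": [0,0,0],"gripper": 0.45},{"travel": [0,-0.15,0.2],"angular": [0,0,0],"gripper": 0.3},{"travel": [-0.03,-0.23,0.2],"angular": [0,0,0],"gripper": 0},{"travel": [-0.06,-0.31,0.2],"angular": [0,0,0],"gripper": 0}]}}

```text
t: 29.9
tool_pos: [0.4568, 0.094, 0.2025]
tool_rot: [3.14, 0.063, 0.004]
contact_force: [1.8, -0.8, 0.4]
opening: 0.0002
grip_force: 0.0
```

```bash
python3 - <<'E'
from h import *
from kin import *
o=log(); print(o['t'],o['tool_pos'],o['opening'],o['contact_force'],to(o,[.38,-.0775,.2]))
a=cap('top'); b=cap('side'); 
cv2.imwrite('pics/cup2.png',np.hstack([cv2.resize(a['img'][180:280,110:210],(400,400),interpolation=cv2.INTER_CUBIC),cv2.resize(a['img'][160:260,245:345],(400,400),interpolation=cv2.INTER_CUBIC)])[:,:,::-1])
E
```

```text
29.9 [0.45679943 0.09398079 0.20252297] 0.0002361859777699555 [ 1.75411065 -0.77653978  0.3658811 ] (array([-0.128 , -0.2858, -0.0042]), array([0.001, 0.004, 0.005]))
```

View pics/cup2.png

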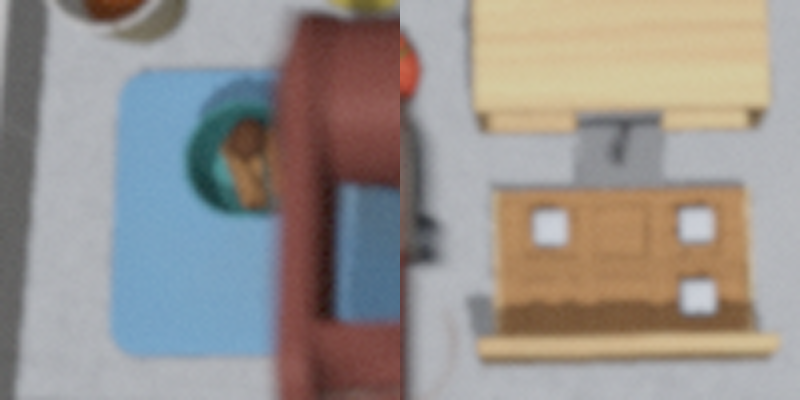

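The cup holds the nutmeg at about (245,140) on top of the sticks, and the tray holds only the three cubes. Next I'll shut the drawer.

{"api": "step_arm", "payload": {"targets": [{"travel": [-0.05,-0.06,0],"angular": [0,0,0],"gripper": 0},{"travel": [-0.1,-0.12,0],"angular": [0,0,0],"gripper": 0},{"travel": [-0.128,-0.19,0],"angular": [0,0,0],"gripper": 0},{"travel": [-0.128,-0.26,0],"angular": [0,0,0],"gripper": 0},{"travel": [-0.128,-0.286,-0.06],"angular": [0,0,0],"gripper": 0},{"travel": [-0.128,-0.286,-0.14],"angular": [0,0,0],"gripper": 0},{"travel": [-0.128,-0.286,-0.21],"angular": [0,0,0],"gripper": 0},{"travel": [-0.128,-0.286,-0.26],"angular": [0,0,0],"gripper": 0},{"travel": [-0.128,-0.286,-0.26],"angular": [0,0,0],"gripper": 0},{"travel": [-0.128,-0.286,-0.26],"angular": [0,0,0],"gripper": 0}]}}

```text
t: 31.0
tool_pos: [0.3802, -0.076, 0.0456]
tool_rot: [3.141, 0.062, -0.0]
contact_force: [-0.0, 0.0, 1.7]
opening: 0.0
grip_force: 0.0
```

{"api": "step_arm", "payload": {"targets": [{"travel": [0.03,0.001,0],"angular": [0,0,0],"gripper": 0},{"travel": [0.06,0.002,0],"angular": [0,0,0],"gripper": 0},{"travel": [0.09,0.003,0],"angular": [0,0,0],"gripper": 0},{"travel": [0.12,0.005,0],"angular": [0,0,0],"gripper": 0},{"travel": [0.15,0.006,0],"angular": [0,0,0],"gripper": 0},{"travel": [0.18,0.007,0],"angular": [0,0,0],"gripper": 0},{"travel": [0.21,0.008,0],"angular": [0,0,0],"gripper": 0},{"travel": [0.24,0.01,0],"angular": [0,0,0],"gripper": 0},{"travel": [0.265,0.011,0],"angular": [0,0,0],"gripper": 0},{"travel": [0.275,0.012,0],"angular": [0,0,0],"gripper": 0}]}}

```text
t: 32.0
tool_pos: [0.5473, -0.0694, 0.0481]
tool_rot: [3.139, 0.063, 0.004]
contact_force: [-3.3, -0.6, 2.5]
opening: 0.0
grip_force: 1.9
```

{"api": "step_arm", "payload": {"targets": [{"travel": [0.01,0,0],"angular": [0,0,0],"gripper": 0},{"travel": [0.017,0.001,0],"angular": [0,0,0],"gripper": 0},{"travel": [0.024,0.001,0],"angular": [0,0,0],"gripper": 0},{"travel": [0.028,0.001,0],"angular": [0,0,0],"gripper": 0},{"travel": [0.028,0.001,0],"angular": [0,0,0],"gripper": 0},{"travel": [0.028,0.001,0],"angular": [0,0,0],"gripper": 0}]}}

```text
t: 32.6
tool_pos: [0.5616, -0.0683, 0.045]
tool_rot: [3.141, 0.061, 0.0]
contact_force: [-3.9, 1.0, 2.4]
opening: -0.0
grip_force: 1.4
```

Not clearly at the stop yet, so I'll push a little further.

{"api": "step_arm", "payload": {"targets": [{"travel": [0.003,0,0],"angular": [0,0,0],"gripper": 0},{"travel": [0.005,0,0],"angular": [0,0,0],"gripper": 0},{"travel": [0.007,0,0],"angular": [0,0,0],"gripper": 0},{"travel": [0.007,0,0],"angular": [0,0,0],"gripper": 0}]}}

```text
t: 33.0
tool_pos: [0.5622, -0.0683, 0.0448]
tool_rot: [-3.141, -0.062, 0.016]
contact_force: [-17.4, 0.5, 13.3]
opening: 0.0001
grip_force: 9.1
```

{"api": "step_arm", "payload": {"targets": [{"travel": [-0.01,0,0],"angular": [0,0,0],"gripper": 0},{"travel": [-0.03,0,0],"angular": [0,0,0],"gripper": 0},{"travel": [-0.08,0,0],"angular": [0,0,0],"gripper": 0},{"travel": [-0.14,0,0.03],"angular": [0,0,0],"gripper": 0},{"travel": [-0.2,0,0.1],"angular": [0,0,0],"gripper": 0},{"travel": [-0.25,0,0.18],"angular": [0,0,0],"gripper": 0},{"travel": [-0.25,0,0.26],"angular": [0,0,0],"gripper": 0},{"travel": [-0.25,0,0.34],"angular": [0,0,0],"gripper": 0},{"travel": [-0.25,0,0.42],"angular": [0,0,0],"gripper": 0},{"travel": [-0.25,0,0.5],"angular": [0,0,0],"gripper": 0}]}}

```text
t: 34.0
tool_pos: [0.4154, -0.0683, 0.3448]
tool_rot: [3.14, 0.061, 0.005]
contact_force: [1.0, -0.2, 0.1]
opening: -0.0003
grip_force: 0.0
```

```bash
python3 - <<'E'
from h import *
from kin import *
o=log(); print(o['t'],o['tool_pos'],o['contact_force'])
a=cap('top'); im=a['img']; hsv=cv2.cvtColor(im,cv2.COLOR_RGB2HSV);H,S,V=[hsv[:,:,i] for i in range(3)]
ref=cv2.imread('pics/top0.png')[:,:,::-1]
for nm,(r0,r1,c0,c1) in dict(front=(180,215,262,342),tomato=(160,195,225,255),lemon=(155,190,182,218),cup=(200,238,150,192),tin=(245,285,375,415)).items():
    d=np.abs(im[r0:r1,c0:c1].astype(int)-ref[r0:r1,c0:c1]).max(2); print(nm,d.mean().round(1),(d>60).sum(),d.size)
m=((H>80)&(H<97)&(S>100)).astype(np.uint8);m[250:]=0;m[:190]=0;m[:,:130]=0;m[:,260:]=0
x=cv2.boundingRect(m);print('cup',x,onz(a,x[0]+x[2]/2-.5,x[1]+x[3]/2-.5,.068))
g=im[:,:,0].astype(int)
for u in(268,275,285): print(u,'now',g[184:204,u].tolist(),'ref',ref[184:204,u,0].tolist())
E
```

```text
34.0 [ 0.41543407 -0.06829243  0.3448348 ] [ 1.01607724 -0.22172006  0.05373719]
front 67.5 1441 2800
tomato 28.2 39 1050
lemon 6.1 0 1260
cup 25.5 250 1596
tin 19.2 108 1600
cup (158, 206, 30, 28) [0.48888349 0.27107274 0.068     ]
268 now [161, 157, 151, 137, 125, 129, 136, 142, 148, 140, 128, 101, 85, 81, 79, 85, 100, 113, 114, 114] ref [208, 206, 201, 182, 151, 137, 152, 178, 195, 196, 182, 153, 127, 116, 120, 132, 150, 167, 172, 175]
275 now [165, 159, 149, 133, 116, 117, 123, 123, 104, 73, 60, 48, 59, 70, 82, 94, 105, 113, 118, 129] ref [207, 207, 200, 177, 142, 127, 155, 180, 191, 193, 177, 144, 123, 118, 122, 132, 154, 167, 172, 172]
285 now [99, 98, 101, 106, 110, 110, 111, 118, 118, 121, 120, 122, 124, 128, 128, 128, 129, 128, 126, 122] ref [207, 206, 197, 175, 140, 136, 164, 189, 196, 193, 175, 141, 121, 121, 124, 137, 158, 170, 175, 175]
```

{"api": "step_arm", "payload": {"targets": [{"travel": [-0.02,-0.07,0],"angular": [0,0,0],"gripper": 0},{"travel": [-0.04,-0.14,0],"angular": [0,0,0],"gripper": 0},{"travel": [-0.06,-0.21,0],"angular": [0,0,0],"gripper": 0},{"travel": [-0.09,-0.28,0],"angular": [0,0,0],"gripper": 0},{"travel": [-0.12,-0.35,0],"angular": [0,0,0],"gripper": 0},{"travel": [-0.15,-0.42,0],"angular": [0,0,0],"gripper": 0},{"travel": [-0.18,-0.49,0],"angular": [0,0,0],"gripper": 0},{"travel": [-0.21,-0.56,0],"angular": [0,0,0],"gripper": 0},{"travel": [-0.24,-0.63,0],"angular": [0,0,0],"gripper": 0},{"travel": [-0.24,-0.7,0],"angular": [0,0,0],"gripper": 0}]}}

```text
t: 35.05
tool_pos: [0.2698, -0.4904, 0.3427]
tool_rot: [3.139, 0.057, 0.001]
contact_force: [0.5, -0.8, 0.1]
opening: 0.0003
grip_force: 0.0
```

{"api": "step_arm", "payload": {"targets": [{"travel": [0,-0.04,-0.05],"angular": [0,0,0],"gripper": 0},{"travel": [0,-0.08,-0.1],"angular": [0,0,0],"gripper": 0},{"travel": [0,-0.1,-0.15],"angular": [0,0,0],"gripper": 0},{"travel": [0,-0.1,-0.15],"angular": [0,0,0],"gripper": 0},{"travel": [0,-0.1,-0.15],"angular": [0,0,0],"gripper": 0}]}}

```text
t: 35.55
tool_pos: [0.2717, -0.5479, 0.2522]
tool_rot: [-3.14, -0.061, 0.0]
contact_force: [0.2, 1.0, 0.9]
opening: 0.0001
grip_force: 0.0
```

```bash
python3 - <<'E'
from h import *
from kin import *
o=log(); print(o['t'],o['tool_pos'],o['contact_force'])
a=cap('top'); im=a['img']; hsv=cv2.cvtColor(im,cv2.COLOR_RGB2HSV);H,S,V=[hsv[:,:,i] for i in range(3)]
ref=cv2.imread('pics/top0.png')[:,:,::-1]
for nm,(r0,r1,c0,c1) in dict(front=(180,215,262,342),tomato=(160,195,225,255),lemon=(155,190,182,218),cup=(200,238,150,192),tin=(245,285,375,415)).items():
    d=np.abs(im[r0:r1,c0:c1].astype(int)-ref[r0:r1,c0:c1]).max(2); print(nm,d.mean().round(1),(d>60).sum(),d.size)
m=((H>80)&(H<97)&(S>100)).astype(np.uint8);m[250:]=0;m[:190]=0;m[:,:130]=0;m[:,260:]=0
x=cv2.boundingRect(m);print('cup',x,onz(a,x[0]+x[2]/2-.5,x[1]+x[3]/2-.5,.068))
br=((H<22)&(S>80)&(V<215)).astype(np.uint8)
n,l,s,c=cv2.connectedComponentsWithStats(br[198:285,130:265]); print('brown on board',[(s[k].tolist(),c[k].round(1).tolist()) for k in range(1,n) if s[k,4]>6])
for u in(275,300,325): print(u,im[186:204,u,0].tolist(),ref[186:204,u,0].tolist())
d=np.abs(im[245:285,375:415].astype(int)-ref[245:285,375:415]).max(2); ys,xs=np.where(d>60); print(sorted(set(zip(ys+245,xs+375)))[::6] if len(ys) else '')
E
```

```text
35.55 [ 0.27170873 -0.54794645  0.25222204] [0.24642332 0.97624682 0.92647999]
front 2.1 0 2800
tomato 5.0 0 1050
lemon 1.8 0 1260
cup 24.3 237 1596
tin 9.5 23 1600
cup (158, 206, 30, 28) [0.48888349 0.27107274 0.068     ]
brown on board [([38, 13, 16, 21, 212], [45.4, 22.5])]
275 [198, 179, 143, 133, 156, 185, 195, 193, 173, 145, 122, 118, 120, 135, 153, 169, 171, 172] [200, 177, 142, 127, 155, 180, 191, 193, 177, 144, 123, 118, 122, 132, 154, 167, 172, 172]
300 [191, 165, 137, 135, 170, 194, 202, 196, 178, 141, 123, 121, 127, 143, 160, 172, 173, 173] [190, 158, 113, 118, 166, 194, 203, 197, 176, 143, 125, 123, 125, 144, 162, 171, 172, 172]
325 [182, 150, 130, 154, 183, 202, 202, 187, 155, 126, 124, 123, 134, 152, 165, 173, 174, 175] [184, 149, 133, 154, 182, 200, 202, 187, 158, 130, 123, 127, 132, 150, 167, 174, 173, 174]
[(np.int64(264), np.int64(387)), (np.int64(265), np.int64(389)), (np.int64(266), np.int64(391)), (np.int64(267), np.int64(393))]
```

```bash
python3 -c "
from station import ctrl
print(ctrl.finish_job())"
```

```text
the job is handed in; nothing more can be done
None
```

Both cinnamon sticks and the only nutmeg are in the standing teal beaker, the empty tin is upright where it began, the stock cubes stayed in their pockets, and the drawer is latched shut; the job is handed in.

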